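# Clamp a work plate on the tilted chasing stand

### The arm

A 7-joint arm with a two-finger parallel gripper is mounted at the origin on the work surface. World frame = base frame: x ahead of the robot, y to its left, z up, the work surface at z = 0. Lengths are in m, angles in rad, forces in N, time in s.
With the tool pointing down it reaches from about 0.4 to 0.875 m from the base axis. Payload 19.3 kg.
Tool frame: the origin (TCP) lies at the very end of the fingers, on their centre line; the grasp point (between the pads) lies 19 mm behind it; z points along the fingers, y is the line along which they close (so a half turn about z gives the same grasp; the last joint's range is limited). The gripper opens to 85 mm and grips with 20 to 120 N. Pads are 22 mm wide; open, the fingers measure 114 mm over their backs; the gripper's body (76 mm by 85 mm) begins 54 mm behind the grasp point. The pads swing forward as they close: fully open they stand 13 mm farther back than shut.
Start: joints at [1.134, 0.521, -0.036, 1.599, 0.021, 1.021, -0.113], TCP at [0.224, -0.583, 0.194] pointing down, gripper open.
Joint ranges: [-2.91, 2.91], [-0.3, 2.13], [-1.5, 1.42], [0.17, 2.43], [-1.26, 4.41], [0.16, 1.93], [-2.52, 2.52]. Speed limits (rad/s): [1.89, 1.89, 2.39, 2.39, 3.01, 3.01, 3.01].

### API

Orientations are given as [roll, pitch, yaw] about the fixed x, y, z axes, in that order (R = Rz(yaw) Ry(pitch) Rx(roll)).
In Python, from workcell import bot gives the robot as it stands.
- The arm moves only by the tool jog_arm, never from a script. Its argument "motion" is a list of rows, each a list of 5 numbers: the shift along the tool's x, y, z scaled (see below), then the turn about the tool's z scaled (see below), then the opening, from 0 (shut) to 1 (fully open). A call has 1 to 12 rows; each row shifts and turns the commanded pose from where the row before left it, along the tool's axes as they then stand; what a row does not reach is not made up. The controller multiplies each number of a shift by 30 mm and each number of a turn by 0.08 rad. A row lasts 1/10 s, in which the tool goes at most 50 mm and 8.59 degrees, less where a joint would pass 70% of its speed; a pose out of reach is approached as far as the arm can. A call with a number of a shift or a turn outside -1 to 1 is refused whole. A call with a gripper value outside its range is refused whole. The fingers move at their own pace and stop on an object; "newtons" is the grip in N (left out, the last holds). Time passes only in rows, so rows that do not move let the fingers close. It gives the time, the measured TCP pose, the force, the opening and the grip force at its end, in the units of the state.
- bot.observe(): the state, without advancing time (a new reading comes with each control period).
- bot.grab_frame(name): name is "scene" or "top"; returns a dict with "pixels" (384x512x3 uint8, red, green, blue), "fovy" (degrees; the focal length in pixels is half the picture's height over the tangent of half this angle, whatever the lens; pixels are square), "cx", "cy" (the principal point, pixels), "rvec" (rotation vector, rad) and "tvec" (3), from world to camera coordinates, as OpenCV has them. Camera axes: x right, y down, z forward; pixel columns grow to the right and rows downward; lengths in m; the calibration is good to about 2 mm. A picture is of the moment at which its call begins. There is no depth.
- bot.job_done(): hands the job in; it is judged then, once.
The state is a dict: "clock": time; "qpos": joint angles; "qd": joint speeds; "joint_efforts": joint torques, N m; "position": TCP position; "tool_rot": TCP orientation; "force": force on the tool from outside, world axes, zero at the start; "moment": the same for the moment, N m; "grip_width": finger opening in m; "finger_force": force on a finger pad.
Only numpy, scipy, OpenCV 4.12 (cv2) and the standard library are available. Lean on these libraries where they do the work, as an engineer would, in place of code of your own. Each camera call takes 0.05 s, during which the arm holds its last target. There are 200 camera calls.

### The job

Set the drilled work plate on the tilted ball stand, its three holes over the three posts, so that it lies flat on the deck. Then swing the clamp arm round over the plate as far as its stop, and screw the knurled knob down clockwise until it stops tight on the plate. Let go of everything at the end, and leave the pitch bowl, the cup of punches and the hammer where they are.

Things in the scene. Friction and masses are not known exactly. Their poses are not given: they have to be found in the camera images.
- lid_center (a point): Centre, half-way up, of the plain silver box lid fixed on top of the work plate: a solid block 44 x 32 mm, 24 mm high, to grip across its 32 mm. 17 mm above the plate's underside; the plate's middle lies 10 mm to its +x. Axes as the work plate's. Home on the deck it is at (-10, 0, 17) mm in the deck's frame.
- work_plate: Loose steel plate 96 x 70 x 5 mm, about 0.3 kg, flat on the bench at the start. Origin: middle of its underside; x along the 96 mm, y along the 70 mm, z up. Three 10 mm through holes at x, y = (-38,-24), (-38,24), (38,-24) mm; the fourth corner has none. Home: its axes match the deck's and its underside lies on the deck.
- deck: Flat steel deck of the fixed ball stand, leaning 30 degrees to the robot. Origin on its upper face, where the plate's middle belongs; z square to the face, x up the slope, y across. Face: x -59 to 63, y -57 to 89 mm. Three posts, 8 mm thick, 12.5 mm tall, the top 4.5 mm tapering to 4 mm, at x, y = (-38,-24), (-38,24), (38,-24) mm.
- clamp_pivot (a point): The clamp arm's pivot, on the deck's face at x, y = (34, 66) mm in the deck's frame; its head ends 33 mm above the face. The arm's stop pin, 8 mm thick and 30 mm tall, stands at (19.5, 50) mm.
- clamp_arm (a joint): Angle of the steel clamp arm about its pivot (along deck z). 0: swung away, pointing along deck +x. Grows clockwise, looking down on the deck, to 1.571 at its stop: arm along deck -y, knob over the plate at deck (34, 0) mm. Bar 16 mm wide, end bosses 24 mm, 21 to 33 mm above the face; knob axis 66 mm from the pivot. Friction about 1 N at the knob; stays where left.
- knob: Clamp screw in the arm's free end, square to the deck: round brass knurled knob 28 mm across, 26 mm tall, on a steel screw with a 14 mm pressing foot below the arm. Origin on its axis, 53 mm below the middle of the knob; z along the axis, up; turns with the knob.
- knob_grip (a point): Middle of the knurled knob, on its axis, half-way up its 26 mm. 53 mm above the deck's face when joint screw is 0, lower by 1.59 mm per rad.
- screw (a joint): Turn of the knob against the arm, rad. Grows clockwise, looking down on the deck, and the screw goes down 1.59 mm per rad. 0: fully up. The foot meets a seated plate at about 3.45; then force and torque rise (tight from about 4.2) to the end stop at 4.6. Free turning takes 0.06 N m, tightening up to about 0.12 N m; it does not turn back by itself.
- pitch_bowl: Bystander: blue bowl of pitch, 150 mm across, 55 mm high; origin under its middle.
- punch_cup: Bystander: steel cup with punches standing in it, 68 mm across, 135 mm high; origin under its middle.
- hammer: Bystander: hammer lying on the bench.
Not all that is in view belongs to the job. There is more than one size of the work_plate; the job needs the smallest.

How it is judged:
On the way, in this order (a step that is already met when the one before it is completed fails the run):
1. the work plate lies flat on the deck over its three posts (z of lid_center in the frame of deck between 0.0145 and 0.019 m and x of lid_center in the frame of deck between -0.013 and -0.007 m and y of lid_center in the frame of deck between -0.003 and 0.003 m and angle between the z axis of lid_center and the z axis of deck, either way round below 0.04 rad and angle between the x axis of lid_center and the x axis of deck, either way round below 0.08 rad), for 0.2 s.
2. the clamp arm is swung over to its stop (value of joint clamp_arm above 1.48 rad), for 0.2 s.
3. the screw presses the plate tight (contact force between knob and work_plate above 12 N), for 0.2 s.
At the end, for the whole second after the job is handed in: The plate lies flat on the deck over its three posts (within 3 mm sideways and 2 mm in height, 0.04 rad of tilt), the clamp arm is at its stop (within 0.09 rad), and the screw's foot presses on the plate with more than 12 N; all at rest (all of step 1 and value of joint clamp_arm above 1.48 rad and contact force between knob and work_plate above 12 N and linear speed of work_plate below 0.01 m/s); the robot touches nothing.
It fails at once if the pitch bowl is disturbed (moved more than 30 mm) (distance of pitch_bowl from where it was at the start of the episode above 0.03 m).
It fails at once if the punch cup is disturbed (moved more than 30 mm) (distance of punch_cup from where it was at the start of the episode above 0.03 m).
It fails at once if the hammer is disturbed (moved more than 30 mm) (distance of hammer from where it was at the start of the episode above 0.03 m).
It also fails if it takes over 72 s, if anything falls off the work surface, if the arm or the gripper's body presses on something with over 40 N, if the wrist force passes 120 N, or if a joint passes its speed limit or range.

## Working session

There is one attempt and no reset: what is moved stays moved. The work goes in short steps, Python scripts to look and compute and a tool call to move; the robot and the scene stay as the last step left them, time stands still between calls to the robot, and variables do not carry over. Pictures are saved under pics/ and viewed, at most 10 in all, crops included, and the job is handed in when it is done.

Besides the shell and the picture viewer there is one more tool, called after "Emit:" as name([rows], argument=value, ...), one row to a line, values as JSON. jog_arm: Moves the arm, as the interface text tells. Shifts and turns lie within -1 to 1; 1 stands for 30 mm of shift or 0.08 rad of turn. Its arguments: {"type":"object","properties":{"motion":{"type":"array","items":{"type":"array","items":{"type":"number"}}},"newtons":{"type":"number"}},"required":["motion"]}

```bash
mkdir -p pics; python3 - <<'E'
from workcell import bot
import cv2,numpy as np
s=bot.observe();print(s['clock'],s['position'],s['tool_rot'],s['grip_width'])
for n in('scene','top'):
    f=bot.grab_frame(n);print(n,f['fovy'],f['cx'],f['cy'],f['rvec'],f['tvec'])
    np.savez('pics/'+n+'0.npz',**f)
    cv2.imwrite('pics/'+n+'0.png',cv2.resize(f['pixels'][:,:,::-1],(800,600),interpolation=cv2.INTER_CUBIC))
E
```

```text
0.0 [ 0.2239623  -0.58310503  0.19342205] [-3.14048346e+00  1.01768840e-04  3.66783687e-01] 0.08547639949564599
scene 42.34447557125336 257.72231534755497 196.1353917236316 [ 1.23310103  2.38762797 -0.84861534] [ 0.33469722 -0.26031645  1.75257006]
top 46.82376296299244 263.3406082358042 190.968775741031 [ 2.13460546 -2.13853562  0.18548764] [-0.03445519  0.57173331  1.50047572]
```

View pics/scene0.png

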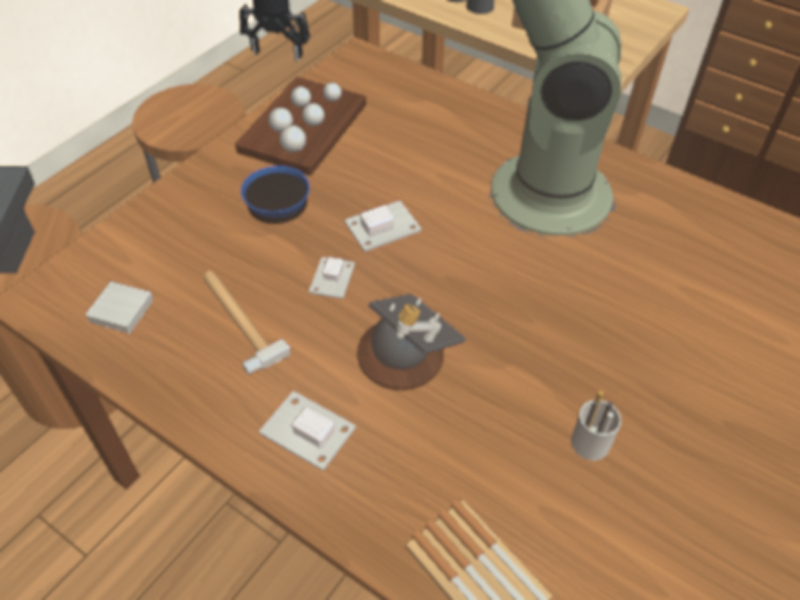

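View pics/top0.png

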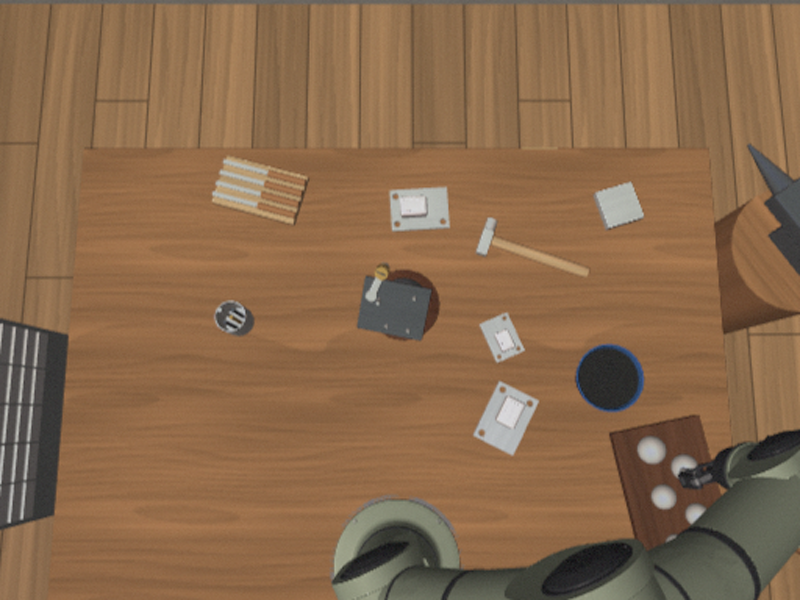

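Top view (800x600 px): plates with lids at (419,208) large, (506,418) large, (502,338) small, and a plain block at (619,205). The small one at (502,338) fits "smallest"; it has three holes. The stand is at (395,308), with the arm pointing away from the robot and the knob at (381,270). I'll confirm in crops.

```bash
python3 - <<'E'
import cv2,numpy as np
a=np.load('pics/top0.npz')['pixels'][:,:,::-1];b=np.load('pics/scene0.npz')['pixels'][:,:,::-1]
cv2.imwrite('pics/c_top.png',cv2.resize(a[160:240,222:342],None,fx=6.6,fy=6.6,interpolation=cv2.INTER_CUBIC))
cv2.imwrite('pics/c_sc.png',cv2.resize(b[160:250,190:305],None,fx=6.6,fy=6.6,interpolation=cv2.INTER_CUBIC))
E
```

```text
(no output)
```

View pics/c_top.png

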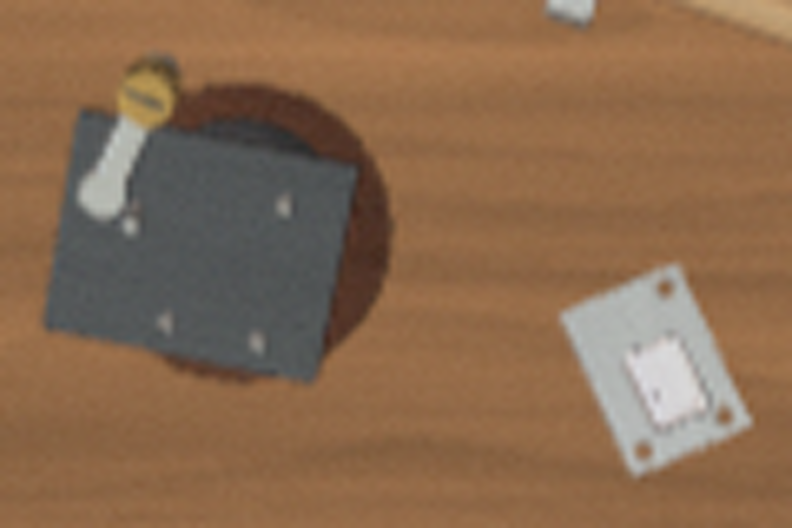

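View pics/c_sc.png

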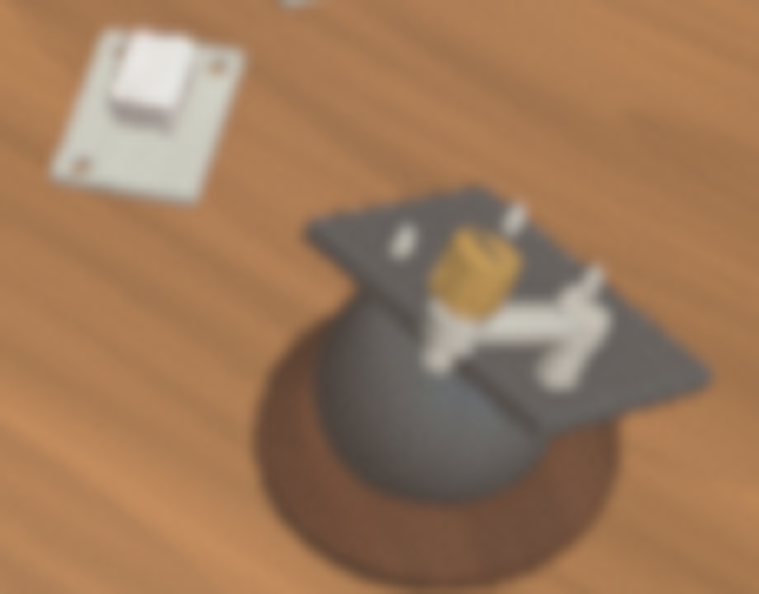

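The crop confirms the small plate, with three holes and the missing one at its upper-left corner. Crop pixels: plate corners (565,315), (680,264), (751,425), (636,478); deck corners (82,110), (357,168), (315,382), (45,327).

```bash
cat > h.py <<'E'
import cv2,numpy as np
from scipy.spatial.transform import Rotation as R
from scipy.optimize import least_squares
def cam(f):
    fl=192/np.tan(np.radians(float(f['fovy'])/2))
    return np.array([[fl,0,float(f['cx'])],[0,fl,float(f['cy'])],[0,0,1]]),np.array(f['rvec'],float),np.array(f['tvec'],float)
C={n:cam(np.load(f'pics/{n}0.npz')) for n in('top','scene')}
def proj(n,P):
    K,r,t=C[n];return cv2.projectPoints(np.atleast_2d(P).astype(float),r,t,K,None)[0][:,0]
def ray(n,px,z):
    K,r,t=C[n];Rm=R.from_rotvec(r).as_matrix();c=-Rm.T@t
    d=Rm.T@np.linalg.inv(K)@np.r_[px,1];return c+d*(z-c[2])/d[2]
OFF={'top':(222,160),'scene':(190,160)}
def nat(n,c):return (np.array(c,float)+.5)/6.6-.5+OFF[n]
def fit(obs,tilt,x0):
    # obs: list (cam, local pt mm, crop px); x=[x,y,z,yaw]
    Rf=lambda yaw:R.from_euler('z',yaw)*R.from_euler('y',tilt)
    def res(x):
        return np.concatenate([proj(n,x[:3]+Rf(x[3]).apply(np.array(p)/1e3))[0]-nat(n,c) for n,p,c in obs])
    s=least_squares(res,x0,loss='soft_l1');return s.x,res(s.x).reshape(-1,2)
E
cat > m.py <<'E'
from h import *
np.set_printoptions(precision=4,suppress=True)
dk=[('top',(63,89,0),(82,110)),('top',(63,-57,0),(357,168)),('top',(-59,-57,0),(315,382)),('top',(-59,89,0),(45,327)),
('top',(38,-24,7),(285,205)),('top',(-38,24,7),(165,322)),('top',(-38,-24,7),(257,342)),
('scene',(63,-57,0),(305,228)),('scene',(-59,-57,0),(478,187)),('scene',(-59,89,0),(712,376)),('scene',(63,89,0),(545,425)),
('scene',(38,-24,12.5),(408,228)),('scene',(-38,-24,12.5),(519,205)),('scene',(-38,24,12.5),(598,268))]
# deck x up slope away from robot: Ry(-30deg)
x,r=fit(dk,-np.radians(30),[.55,0,.15,-.17]);print('deck',x);print(r.round(2).tolist())
for n in C:
  x1,_=fit([o for o in dk if o[0]==n],-np.radians(30),x);print(n,x1)
pl=[('top',(48,35,5),(561,313)),('top',(48,-35,5),(680,264)),('top',(-48,-35,5),(751,425)),('top',(-48,35,5),(636,478)),
('top',(38,-24,5),(666,287)),('top',(-38,-24,5),(725,415)),('top',(-38,24,5),(643,450)),
('scene',(48,-35,5),(52,178)),('scene',(48,35,5),(200,200)),('scene',(-48,35,5),(245,48)),('scene',(-48,-35,5),(103,30)),('scene',(38,-24,5),(82,165)),('scene',(-38,24,5),(217,68))]
y,r=fit(pl,0,[.5,-.2,0,.4]);print('plate',y);print(r.round(2).tolist())
for n in C:
  x1,_=fit([o for o in pl if o[0]==n],0,y);print(n,x1)
Rd=R.from_euler('z',x[3])*R.from_euler('y',-np.radians(30))
for p in [(-10,0,17),(100,66,53),(34,0,53)]:print(p,x[:3]+Rd.apply(np.array(p)/1e3))
print('lid',y[:3]+R.from_euler('z',y[3]).apply([-.01,0,.017]))
E
python3 m.py
```

```text
deck [ 0.538  -0.011   0.0896 -0.2059]
[[-0.63, -0.06], [0.51, -0.11], [0.19, 0.34], [-0.49, 0.09], [0.19, -0.1], [0.56, -0.11], [0.42, -0.3], [0.09, -1.31], [0.92, -0.35], [0.8, -0.17], [0.2, -0.02], [-0.14, 0.59], [-0.3, 0.64], [-0.64, 0.57]]
top [ 0.5409 -0.0103  0.0694 -0.2101]
scene [ 0.5352 -0.0132  0.0853 -0.2007]
plate [ 0.4906 -0.2412 -0.0049  0.4157]
[[-0.19, 0.26], [-0.56, -0.15], [0.18, -0.16], [-0.18, -0.21], [-0.02, 0.11], [0.13, 0.04], [0.36, 0.2], [0.16, -0.28], [-0.57, -0.1], [-0.16, 0.81], [0.44, 0.26], [-0.14, -0.12], [0.05, -0.51]]
top [ 0.491  -0.2417 -0.0071  0.4022]
scene [ 0.5051 -0.228   0.0172  0.433 ]
(-10, 0, 17) [ 0.5212 -0.0075  0.0994]
(100, 66, 53) [0.6103 0.0414 0.1855]
(34, 0, 53) [ 0.5409 -0.0116  0.1525]
lid [ 0.4815 -0.2453  0.0121]
```

```bash
cat >> m.py <<'E'
def res(q):return np.concatenate([proj(n,np.r_[q[:2],0]+R.from_euler('z',q[2]).apply(np.array(p)/1e3))[0]-nat(n,c) for n,p,c in pl])
for sel in [0]:
  s=least_squares(res,y[[0,1,3]]);q=s.x;print('plate z0',q,'rms',np.sqrt(np.mean(s.fun**2)),s.fun.reshape(-1,2).round(2).tolist())
print('lid',q[:2]+R.from_euler('z',q[2]).apply([-.01,0,0])[:2])
from workcell import bot
s=bot.observe();T=R.from_euler('xyz',s['tool_rot']);tgt=np.r_[q[:2],0]+R.from_euler('z',q[2]).apply([-.01,0,.013])
print(T.as_matrix(),'tool delta mm',1e3*T.inv().apply(tgt-s['position']))
E
python3 m.py|tail -6
```

```text
lid [ 0.4815 -0.2453  0.0121]
plate z0 [ 0.4916 -0.2398  0.4156] rms 0.49827332707736754 [[-0.45, -0.18], [-0.76, -0.61], [0.01, -0.55], [-0.41, -0.58], [-0.23, -0.34], [-0.06, -0.35], [0.14, -0.18], [0.19, -0.92], [-0.48, -0.73], [-0.04, 0.13], [0.5, -0.42], [-0.1, -0.77], [0.15, -1.19]]
lid [ 0.4824 -0.2439]
[[ 0.9335  0.3587 -0.0004]
 [ 0.3587 -0.9335  0.0008]
 [-0.     -0.0009 -1.    ]] tool delta mm [ 362.8848 -223.8744  180.7218]
```

Emit:
jog_arm([
  [1,-0.62,0,-0.3,1],
  [1,-0.62,0,-0.3,1],
  [1,-0.62,0,0,1],
  [1,-0.62,0,0,1],
  [1,-0.62,0,0,1],
  [1,-0.62,0,0,1],
  [1,-0.62,0,0,1],
  [1,-0.62,0.3,0,1],
  [1,-0.62,0.3,0,1],
  [1,-0.62,0.3,0,1],
  [1,-0.62,0.3,0,1],
  [1,-0.62,0.3,0,1],
])

```text
clock: 1.3
position: [0.4662, -0.2343, 0.1485]
tool_rot: [-3.141, 0.0, 0.415]
force: [-0.1, -0.8, 0.3]
grip_width: 0.0855
finger_force: 0.0
```

```bash
cat >> h.py <<'E'
def go(pos,yaw=None):
    from workcell import bot
    s=bot.observe();T=R.from_euler('xyz',s['tool_rot']);d=T.inv().apply(np.array(pos)-s['position'])/.03
    X=T.as_matrix()[:,0];cy=np.arctan2(X[1],X[0])
    print('t',s['clock'],'pos',np.round(s['position'],4),'yaw',round(cy,4),'rot',np.round(s['tool_rot'],3),'UNITS',d.round(2),'turn',None if yaw is None else round((cy-yaw)/.08,2),'w',round(s['grip_width'],4),'F',np.round(s['force'],1))
E
python3 -c "
from h import *
go([.4824,-.2439,.013],.4156)"
```

```text
t 1.3 pos [ 0.4662 -0.2343  0.1485] yaw 0.4146 rot [-3.141  0.     0.415] UNITS [0.36 0.51 4.52] turn -0.01 w 0.0855 F [-0.1 -0.8  0.3]
```

Emit:
jog_arm([
  [0.2,0.3,0.7,0,1],
  [0.16,0.2,0.8,0,0.8],
  [0,0,0.8,0,0.8],
  [0,0,0.5,0,0.8],
  [0,0,0,0,0.8],
])

```text
clock: 1.8
position: [0.4804, -0.2443, 0.0631]
tool_rot: [-3.139, 0.002, 0.415]
force: [-0.6, -0.3, 0.0]
grip_width: 0.0682
finger_force: 0.0
```

```bash
cat > pic.py <<'E'
import sys
from h import *
from workcell import bot
def shot(name,boxes,fx):
    out=[]
    for n,(x0,y0,x1,y1) in boxes.items():
        im=bot.grab_frame(n)['pixels'];cv2.imwrite(f'pics/{name}_{n}_full.png',im[:,:,::-1])
        out.append(cv2.resize(im[y0:y1,x0:x1,::-1],None,fx=fx,fy=fx,interpolation=cv2.INTER_CUBIC))
    H=max(o.shape[0] for o in out)
    cv2.imwrite(f'pics/{name}.png',np.hstack([cv2.copyMakeBorder(o,0,H-o.shape[0],0,4,0) for o in out]))
E
python3 -c "
from pic import *
go([.4824,-.2439,.013],.4156)
shot('g1',{'top':(290,170,360,250),'scene':(170,110,260,210)},5)"
```

```text
t 1.8 pos [ 0.4804 -0.2443  0.0631] yaw 0.415 rot [-3.139e+00  2.000e-03  4.150e-01] UNITS [0.07 0.02 1.67] turn -0.01 w 0.0682 F [-0.6 -0.3  0. ]
```

View pics/g1.png

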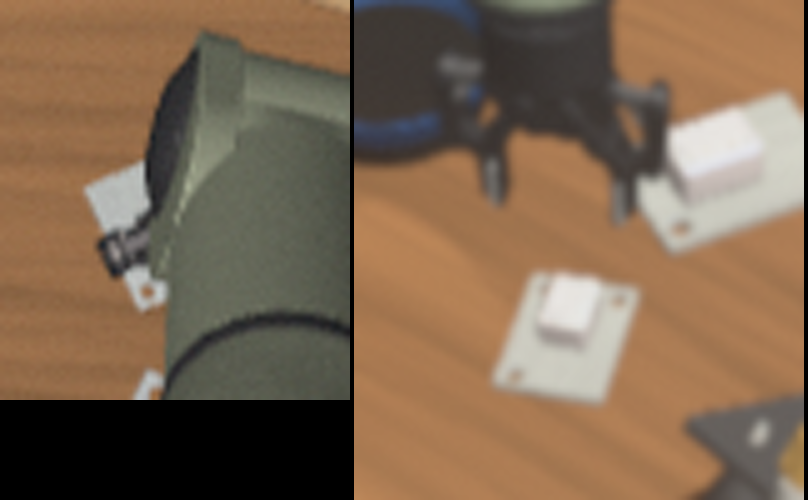

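```bash
python3 -c "
from h import *
print(proj('scene',[[.4804,-.2443,.0631],[.4824,-.2439,.029]]), proj('top',[[.4804,-.2443,.0631]]))"
```

```text
[[212.41665339 160.85496781]
 [212.74642583 168.75271387]] [[324.34567847 216.41384162]]
```

Emit:
jog_arm([
  [0.07,0,0.6,0,0.7],
  [0,0,0.6,0,0.7],
  [0,0,0.3,0,0.7],
  [0,0,0,0,0.7],
])

```text
clock: 2.3
position: [0.4833, -0.244, 0.0198]
tool_rot: [-3.141, 0.001, 0.415]
force: [1.0, -0.2, 0.7]
grip_width: 0.0594
finger_force: 0.0
```

```bash
python3 -c "
from pic import *
go([.4824,-.2439,.013],.4156)
shot('g2',{'scene':(170,110,270,200)},7)"
```

```text
t 2.3 pos [ 0.4833 -0.244   0.0198] yaw 0.4148 rot [-3.141e+00  1.000e-03  4.150e-01] UNITS [-0.03 -0.02  0.23] turn -0.01 w 0.0594 F [ 1.  -0.2  0.7]
```

View pics/g2.png

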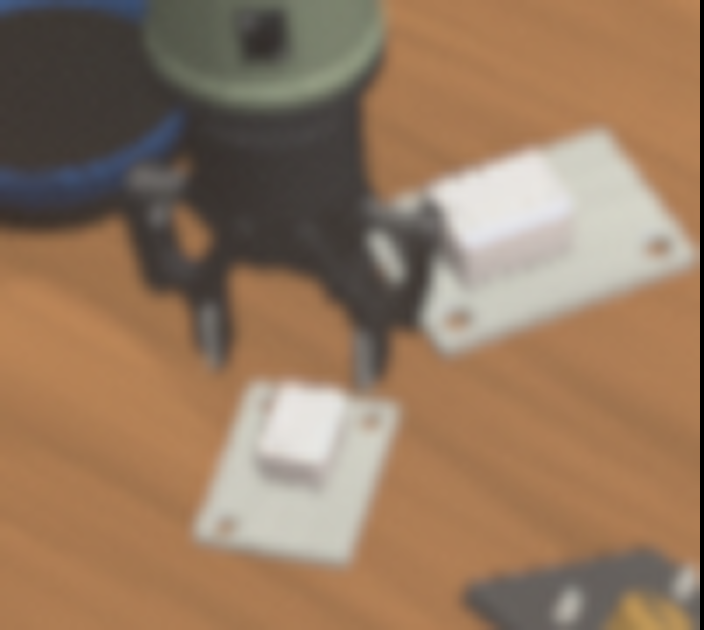

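```bash
python3 -c "
from h import *
print('top left finger',proj('top',[[.464,-.207,.0731],[.464,-.207,.1]]))
for z in(.0198,.03,.045): print(z,proj('scene',[[.4833-.0145*s,-.244+.033*s,z] for s in(1,-1)]))
for p in ((213,365),(367,390)):
  n=np.array(p)/7+(170,110); print('tip',n,ray('scene',n,.03),ray('scene',n,.05))
from workcell import bot
from pic import *
s=bot.observe();print(s['qpos'])
a=cv2.imread('pics/g1_top_full.png');b=bot.grab_frame('top')['pixels'][:,:,::-1];cv2.imwrite('pics/t2.png',cv2.resize(np.hstack([a[185:250,290:350],b[185:250,290:350]]),None,fx=6.6,fy=6.6,interpolation=cv2.INTER_CUBIC))
"
```

```text
top left finger [[313.91620437 220.91259134]
 [314.8668808  220.1056392 ]]
0.0198 [[223.77396664 172.64105329]
 [201.7071866  169.128479  ]]
0.03 [[223.64362402 170.45828871]
 [201.46670801 166.93973018]]
0.045 [[223.44953453 167.20799596]
 [201.10864207 163.68074416]]
tip [200.42857143 162.14285714] [ 0.48357181 -0.29287538  0.03      ] [ 0.49735354 -0.2796202   0.05      ]
tip [222.42857143 165.71428571] [ 0.45491473 -0.22655261  0.03      ] [ 0.46919389 -0.21444867  0.05      ]
[ 0.45031856  0.64423633 -0.12659389  1.9408869   0.14227311  0.56483546
 -0.9276486 ]
```

View pics/t2.png

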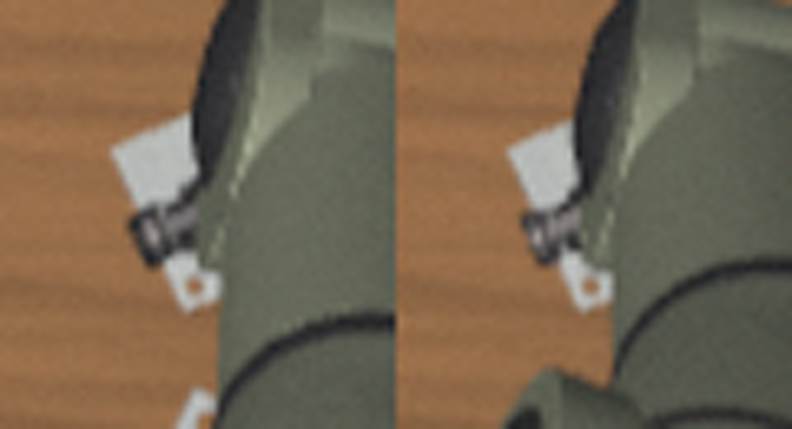

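Emit:
jog_arm([
  [0,0,0.2,0,0.6],
  [0,0,0,0,0.3],
  [0,0,0,0,0.2],
  [0,0,0,0,0.2],
  [0,0,0,0,0.2],
], newtons=20)

```text
clock: 2.9
position: [0.4837, -0.2441, 0.0141]
tool_rot: [3.141, -0.0, 0.415]
force: [-0.2, -0.5, 0.2]
grip_width: 0.017
finger_force: 0.0
```

```bash
python3 -c "
from pic import *
go([.4824,-.2439,.013],.4156)
shot('g3',{'scene':(180,130,260,190)},9)"
```

```text
t 2.9 pos [ 0.4837 -0.2441  0.0141] yaw 0.4148 rot [ 3.141 -0.     0.415] UNITS [-0.04 -0.02  0.04] turn -0.01 w 0.017 F [-0.2 -0.5  0.2]
```

View pics/g3.png

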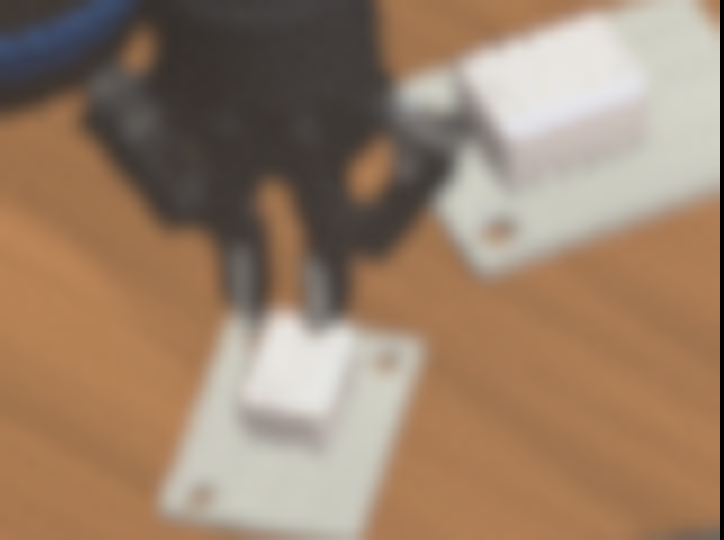

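The fingers closed at 17 mm without touching the lid. The tips, at crop (245,320) and (320,325), appear about 28 mm above the reported TCP, while the top view confirms xy. I'll go lower carefully, watching the force.

Emit:
jog_arm([
  [0,0,0,0,0.6],
  [0,0,0,0,0.6],
  [0,0,0,0,0.6],
  [0,0,0.4,0,0.6],
  [0,0,0.3,0,0.6],
  [0,0,0,0,0.6],
])

```text
clock: 3.55
position: [0.4826, -0.2436, -0.0087]
tool_rot: [-3.14, 0.002, 0.415]
force: [0.4, -0.2, -0.0]
grip_width: 0.0516
finger_force: 0.0
```

```bash
python3 -c "
from h import *
go([.4824,-.2439,.013],.4156)"
```

```text
t 3.55 pos [ 0.4826 -0.2436 -0.0087] yaw 0.415 rot [-3.14e+00  2.00e-03  4.15e-01] UNITS [-0.01  0.   -0.72] turn -0.01 w 0.0516 F [ 0.4 -0.2 -0. ]
```

Emit:
jog_arm([
  [0,0,0.1,0,0.6],
  [0,0,0.07,0,0.6],
  [0,0,0,0,0.3],
  [0,0,0,0,0.2],
  [0,0,0,0,0.2],
  [0,0,0,0,0.2],
], newtons=20)

```text
clock: 4.15
position: [0.4835, -0.244, -0.012]
tool_rot: [-3.142, -0.0, 0.415]
force: [-1.1, 0.5, 1.7]
grip_width: 0.0308
finger_force: 20.2
```

```bash
python3 -c "
from pic import *
go([.4824,-.2439,.013],.4156)
shot('g4',{'scene':(180,130,260,190)},9)"
```

```text
t 4.15 pos [ 0.4835 -0.244  -0.012 ] yaw 0.4148 rot [-3.142 -0.     0.415] UNITS [-0.03 -0.02 -0.83] turn -0.01 w 0.0308 F [-1.1  0.5  1.7]
```

View pics/g4.png

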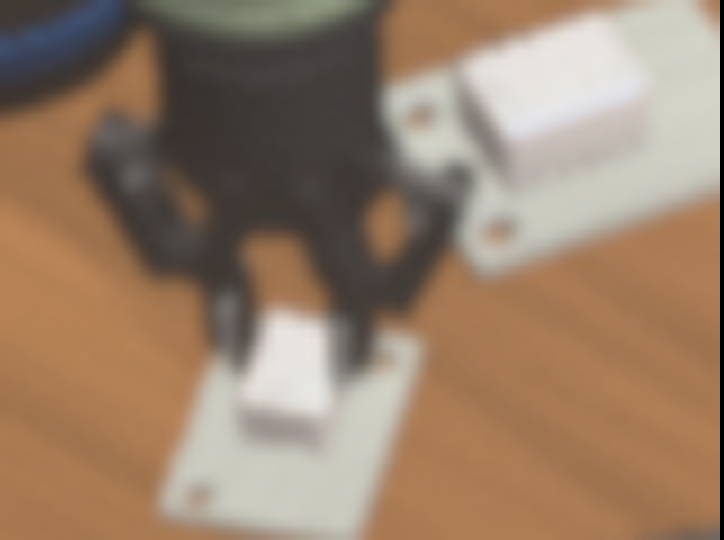

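The lid is now gripped (width 31 mm, 20 N), though only by its top part, with the tips at about (238,370) and (350,370). I'll regrip 6 mm lower. The deck then needs a fit sharing camera offsets with the plate, which is known to lie at z=0.

Emit:
jog_arm([
  [0,0,0,0,0.55],
  [0,0,0.1,0,0.55],
  [0,0,0.1,0,0.5],
  [0,0,0,0,0.3],
  [0,0,0,0,0.2],
  [0,0,0,0,0.2],
], newtons=25)

```text
clock: 4.8
position: [0.4834, -0.244, -0.0183]
tool_rot: [-3.141, 0.0, 0.415]
force: [-0.2, -0.4, -3.2]
grip_width: 0.0314
finger_force: 25.1
```

```bash
cat >> m.py <<'E'
print('=====')
B={'top':0,'scene':1}
def full(v):
    o=[]
    for L,pose,tl in((dk,v[:4],-np.radians(30)),(pl,np.r_[v[4:6],0,v[6]],0)):
        Rr=R.from_euler('z',pose[3])*R.from_euler('y',tl)
        for n,p,c in L:
            b=v[7+2*B[n]:9+2*B[n]];o.append(proj(n,pose[:3]+Rr.apply(np.array(p)/1e3))[0]+b-nat(n,c))
    return np.concatenate(o+[v[7:]*1.0])
s=least_squares(full,np.r_[x,q,np.zeros(4)],loss='soft_l1',f_scale=.5);v=s.x
print(v);print(full(v).reshape(-1,2).round(2).tolist())
np.save('fit.npy',v)
J=s.jac;print('sd',.4*np.sqrt(np.diag(np.linalg.inv(J.T@J)))[:7])
Rd=R.from_euler('z',v[3])*R.from_euler('y',-np.radians(30))
lid=np.r_[v[4:6],0]+R.from_euler('z',v[6]).apply([-.01,0,.017]);home=v[:3]+Rd.apply([-.01,0,.017])
print('lid',lid,'home',home,'disp',home-lid)
go(np.array(s.x[:3]))
E
python3 m.py|sed -n '/=====/,$p'
```

```text
=====
[ 0.5385 -0.0104  0.0934 -0.208   0.4915 -0.2399  0.4157  0.112   0.3601
 -0.0807  0.565 ]
[[-0.72, -0.13], [0.51, -0.07], [0.11, 0.45], [-0.65, 0.1], [0.14, -0.06], [0.44, -0.07], [0.34, -0.22], [0.04, -1.44], [0.98, -0.4], [0.88, -0.12], [0.16, -0.04], [-0.16, 0.49], [-0.25, 0.59], [-0.59, 0.55], [-0.31, 0.19], [-0.62, -0.25], [0.15, -0.19], [-0.27, -0.21], [-0.09, 0.03], [0.08, 0.01], [0.28, 0.19], [0.09, -0.37], [-0.58, -0.18], [-0.14, 0.68], [0.4, 0.13], [-0.19, -0.22], [0.05, -0.64], [0.11, 0.36], [-0.08, 0.57]]
sd [0.0014 0.0011 0.0015 0.0061 0.0015 0.0012 0.0092]
lid [ 0.4824 -0.244   0.017 ] home [ 0.5217 -0.0068  0.1031] disp [0.0393 0.2371 0.0861]
t 4.8 pos [ 0.4834 -0.244  -0.0183] yaw 0.4148 rot [-3.141  0.     0.415] UNITS [ 4.82 -6.39 -3.72] turn None w 0.0314 F [-0.2 -0.4 -3.2]
```

Emit:
jog_arm([
  [0,0,-0.3,0,0.2],
  [0,0,-0.9,0,0.2],
  [0,0,-0.9,0,0.2],
  [0,0,-1,0,0.2],
  [0,0,-1,0,0.2],
  [0,0,-0.9,0,0.2],
  [0.5,-0.8,0,0,0.2],
  [0.5,-0.8,0,0,0.2],
  [0.5,-0.8,0,0,0.2],
  [0.5,-0.8,0,0,0.2],
  [0.5,-0.8,0,0,0.2],
  [0.5,-0.8,0,0,0.2],
])

```text
clock: 6.0
position: [0.5078, -0.0749, 0.1326]
tool_rot: [3.141, -0.0, 0.415]
force: [-0.1, 1.0, -3.9]
grip_width: 0.0314
finger_force: 26.0
```

Emit:
jog_arm([
  [0.5,-0.8,0,0,0.2],
  [0.5,-0.8,0,0,0.2],
  [0,0,0,0.9,0.2],
  [0,0,0,1,0.2],
  [0,0,0,1,0.2],
  [0,0,0,1,0.2],
  [0,0,0,1,0.2],
  [0,0,0,1,0.2],
  [0,0,0,1,0.2],
  [0,0,0,0.8,0.2],
  [0,0,0,0,0.2],
])

```text
clock: 7.1
position: [0.5159, -0.0199, 0.1324]
tool_rot: [-3.141, -0.0, -0.202]
force: [-0.4, 0.7, -4.1]
grip_width: 0.0315
finger_force: 26.1
```

```bash
python3 -c "
from h import *
go([.5176,-.012,.105],-.208)"
```

```text
t 7.1 pos [ 0.5159 -0.0199  0.1324] yaw -0.2022 rot [-3.141 -0.    -0.202] UNITS [ 0.   -0.27  0.91] turn 0.07 w 0.0315 F [-0.4  0.7 -4.1]
```

Emit:
jog_arm([
  [0,-0.27,0.2,0.07,0.2],
  [0,0,0.3,0,0.2],
  [0,0,0.2,0,0.2],
  [0,0,0,0,0.2],
])

```text
clock: 7.5
position: [0.5169, -0.0122, 0.1097]
tool_rot: [3.141, 0.002, -0.206]
force: [0.8, 0.5, -3.4]
grip_width: 0.0314
finger_force: 26.0
```

Emit:
jog_arm([
  [0,0,0.1,0,0.2],
  [0,0,0.1,0,0.2],
  [0,0,0,0,0.2],
])

```text
clock: 7.8
position: [0.5175, -0.0121, 0.1048]
tool_rot: [3.142, 0.0, -0.207]
force: [-3.5, 1.5, 1.9]
grip_width: 0.0317
finger_force: 26.7
```

Emit:
jog_arm([
  [0,0,0.1,0,0.2],
  [0,0,0.1,0,0.2],
  [0,0,0,0,0.2],
])

```text
clock: 8.1
position: [0.5173, -0.0119, 0.0988]
tool_rot: [-3.142, 0.001, -0.207]
force: [-4.7, 2.7, 3.1]
grip_width: 0.0309
finger_force: 27.4
```

Contact came at 0.105, exactly as predicted, and the plate is pivoting. I'll continue.

Emit:
jog_arm([
  [0,0,0.15,0,0.2],
  [0,0,0.15,0,0.2],
  [0,0,0,0,0.2],
])

```text
clock: 8.4
position: [0.5167, -0.0118, 0.0895]
tool_rot: [3.141, 0.002, -0.207]
force: [-6.7, 2.7, 2.4]
grip_width: 0.0316
finger_force: 29.0
```

Emit:
jog_arm([
  [0,0,0.1,0,0.2],
  [0,0,0.1,0,0.2],
  [0,0,0,0,0.2],
])

```text
clock: 8.7
position: [0.5167, -0.0118, 0.0836]
tool_rot: [3.141, 0.002, -0.207]
force: [-7.7, 2.2, 2.6]
grip_width: 0.0315
finger_force: 30.0
```

Emit:
jog_arm([
  [0,0,0.05,0,0.2],
  [0,0,0.05,0,0.2],
  [0,0,0,0,0.2],
])

```text
clock: 9.0
position: [0.5168, -0.012, 0.081]
tool_rot: [3.141, 0.002, -0.207]
force: [-10.3, 1.7, 9.3]
grip_width: 0.0311
finger_force: 30.9
```

Emit:
jog_arm([
  [0,0,0.03,0,0.2],
  [-0.05,0,-0.12,0,0.2],
  [-0.14,-0.2,0.08,0,0.2],
  [0,0,0,0,0.2],
  [0,0,0,0,0.2],
])

```text
clock: 9.5
position: [0.5133, -0.0047, 0.081]
tool_rot: [-3.142, 0.0, -0.206]
force: [0.5, -0.6, -2.6]
grip_width: 0.0311
finger_force: 29.5
```

```bash
python3 -c "
from pic import *
go([.5207-.0061*.8,-.0065+.0010,.0673+.0087],-.208)
shot('s1',{'scene':(205,140,305,225)},7.5)"
```

```text
t 9.5 pos [ 0.5133 -0.0047  0.081 ] yaw -0.2063 rot [-3.142  0.    -0.206] UNITS [0.09 0.01 0.17] turn 0.02 w 0.0311 F [ 0.5 -0.6 -2.6]
```

View pics/s1.png

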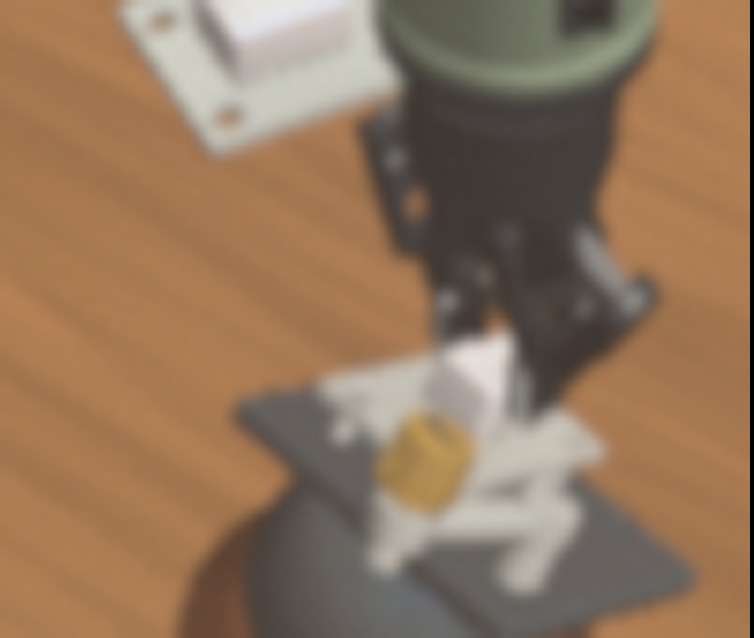

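The picture shows the plate parallel to the deck, just above it, with the uphill post visible at (345,425). I'll lower it along the deck normal.

Emit:
jog_arm([
  [0.05,0,0.09,0,0.2],
  [0.03,0,0.06,0,0.2],
  [0,0,0,0,0.2],
])

```text
clock: 9.85
position: [0.5156, -0.0057, 0.0763]
tool_rot: [3.141, 0.0, -0.207]
force: [-0.8, 0.0, -3.4]
grip_width: 0.031
finger_force: 29.5
```

Emit:
jog_arm([
  [0.03,0,0.06,0,0.2],
  [0.03,0,0.06,0,0.2],
  [0,0,0,0,0.2],
])

```text
clock: 10.15
position: [0.5174, -0.0059, 0.0729]
tool_rot: [3.142, 0.0, -0.207]
force: [-0.1, 0.5, -4.5]
grip_width: 0.031
finger_force: 29.5
```

Emit:
jog_arm([
  [0.03,0,0.06,0,0.2],
  [0.03,0,0.06,0,0.2],
  [0,0,0,0,0.2],
])

```text
clock: 10.45
position: [0.5192, -0.0063, 0.0693]
tool_rot: [3.142, 0.0, -0.207]
force: [-0.3, 0.4, -1.2]
grip_width: 0.0311
finger_force: 29.7
```

Emit:
jog_arm([
  [0.02,0,0.04,0,0.2],
  [0.02,0,0.04,0,0.2],
  [0,0,0,0,0.2],
])

```text
clock: 10.75
position: [0.5195, -0.0068, 0.0673]
tool_rot: [3.141, 0.001, -0.207]
force: [-9.2, -1.3, 8.7]
grip_width: 0.0309
finger_force: 31.3
```

Emit:
jog_arm([
  [0.01,0,0.03,0,0.2],
  [0,0,0,0,0.2],
  [0,0,0,0,0.45],
  [0,0,0,0,0.55],
  [0,0,0,0,0.55],
])

```text
clock: 11.25
position: [0.5209, -0.0065, 0.0663]
tool_rot: [-3.141, -0.0, -0.207]
force: [0.1, 0.6, -0.7]
grip_width: 0.0471
finger_force: 0.0
```

```bash
python3 -c "
from pic import *
go([.5207,-.0065,.0673],-.208)
v=np.load('fit.npy');Rd=R.from_euler('z',v[3])*R.from_euler('y',-np.pi/6)
for k in((0,0,0),(0,0,.002)):
  P=v[:3]+Rd.apply(np.array([(-48,-35,5),(48,-35,5),(48,35,5),(-48,35,5),(12,0,29),(-32,16,29)])/1e3+k)
  print((proj('scene',P)+v[9:11]).round(1).tolist())
im=bot.grab_frame('scene')['pixels'].astype(int);cv2.imwrite('pics/s2.png',im[:,:,::-1].astype(np.uint8))
m=((im.min(2)>165)&(np.ptp(im,2)<25)).astype(np.uint8);m[:,:225]=0;m[:180]=0;m[225:]=0;m[:,290:]=0
n,l,st,c=cv2.connectedComponentsWithStats(m)
print([(st[i].tolist(),c[i].round(1).tolist()) for i in range(1,n) if st[i,4]>5])
print('\n'.join(''.join('#' if m[y,x] else '.' for x in range(235,292)) for y in range(180,222)))
"
```

```text
t 11.25 pos [ 0.5209 -0.0065  0.0663] yaw -0.2068 rot [-3.141 -0.    -0.207] UNITS [-0.01  0.   -0.03] turn 0.01 w 0.0471 F [ 0.1  0.6 -0.7]
[[266.5, 190.8], [245.3, 195.0], [262.5, 209.7], [283.3, 204.6], [265.2, 193.5], [278.7, 194.7]]
[[266.7, 190.2], [245.5, 194.4], [262.8, 209.1], [283.6, 204.0], [265.5, 192.9], [278.9, 194.1]]
[([263, 190, 19, 27, 196], [271.6, 202.6]), ([250, 193, 9, 8, 40], [253.9, 196.2]), ([258, 209, 4, 4, 11], [259.2, 210.2])]
.........................................................
.........................................................
.........................................................
.........................................................
.........................................................
.........................................................
.........................................................
.........................................................
.........................................................
.........................................................
.............................########....................
...
[... 1094 characters left out ...]
....
.......................####..################............
.......................###................##.............
........................#.................#..............
..........................................#..............
.....................#...................#...............
........................................##...............
.......................................##................
.........................................................
.........................................................
.........................................................
.........................................................
.........................................................
```

The force dropped to zero on release, with the tool at its home position. Next I'll plan the retreat and the push round the arc with closed fingers.

```bash
cat > arc.py <<'E'
from h import *
v=np.load('fit.npy');Rd=R.from_euler('z',v[3])*R.from_euler('y',-np.pi/6)
def W(d):return v[:3]+Rd.apply(np.array(d)/1e3)
T=R.from_euler('xyz',[np.pi,0,-.207])
def rep(d,off=.030):return W(d)-[0,0,off]
if __name__=='__main__':
    w=[rep((100,66+36,47))]
    for a in np.radians([0,10,20,30,40,50,60,70,80,90]):
        D=28;w.append(rep((34+66*np.cos(a)+D*np.sin(a),66-66*np.sin(a)+D*np.cos(a),47)))
    w=np.array(w);print(w.round(4));print('UNITS',(T.inv().apply(np.diff(w,axis=0))/.03).round(2).tolist())
    go(w[0]+[0,0,.06],-.207)
E
python3 arc.py
```

```text
[[ 6.213e-01  7.640e-02  1.541e-01]
 [ 6.197e-01  6.860e-02  1.541e-01]
 [ 6.205e-01  5.630e-02  1.560e-01]
 [ 6.194e-01  4.380e-02  1.569e-01]
 [ 6.164e-01  3.170e-02  1.567e-01]
 [ 6.117e-01  2.020e-02  1.554e-01]
 [ 6.054e-01  9.700e-03  1.530e-01]
 [ 5.976e-01  5.000e-04  1.497e-01]
 [ 5.885e-01 -7.100e-03  1.455e-01]
 [ 5.786e-01 -1.280e-02  1.406e-01]
 [ 5.681e-01 -1.660e-02  1.351e-01]]
UNITS [[-0.0, 0.27, 0.0], [0.11, 0.4, -0.06], [0.05, 0.41, -0.03], [-0.01, 0.42, 0.01], [-0.08, 0.41, 0.04], [-0.14, 0.39, 0.08], [-0.19, 0.35, 0.11], [-0.24, 0.31, 0.14], [-0.28, 0.26, 0.16], [-0.32, 0.2, 0.18]]
t 11.3 pos [ 0.5208 -0.0066  0.0662] yaw -0.2068 rot [-3.141 -0.    -0.207] UNITS [ 2.71 -3.39 -4.93] turn 0.0 w 0.0471 F [-0.3  0.1 -0.1]
```

Emit:
jog_arm([
  [0,0,-0.3,0,0.55],
  [0,0,-0.7,0,0.55],
  [0,0,-1,0,0.55],
  [0,0,-1,0,0],
  [0,0,-1,0,0],
  [0,0,-0.7,0,0],
  [0,0,0,0,0],
])

```text
clock: 12.0
position: [0.522, -0.0065, 0.2105]
tool_rot: [-3.14, -0.005, -0.207]
force: [-0.5, 0.6, -0.9]
grip_width: 0.0
finger_force: 0.0
```

Emit:
jog_arm([
  [0,-0.8,0,0,0],
  [0,-0.9,0,0,0],
  [0.6,-0.9,0,0,0],
  [1,-0.8,0,0,0],
  [1,0,0,0,0],
  [0,0,0,0,0],
])

```text
clock: 12.6
position: [0.6201, 0.0769, 0.2062]
tool_rot: [3.141, 0.0, -0.207]
force: [-1.7, 0.1, -0.2]
grip_width: -0.0002
finger_force: 0.0
```

```bash
python3 -c "
from pic import *
from arc import W
v=np.load('fit.npy')
go([.6213,.0764,.154],-.207)
P=[W(d) for d in [(-48,-35,5),(48,-35,5),(48,35,5),(-48,35,5),(12,16,29),(12,-16,29),(-32,-16,29),(-32,16,29)]]
for n,b,(x0,y0,x1,y1) in(('top',v[7:9],(226,170,276,222)),('scene',v[9:11],(238,180,292,222))):
  print(n,(proj(n,P)+b).round(1).tolist())
  im=bot.grab_frame(n)['pixels'].astype(int);cv2.imwrite(f'pics/seat_{n}.png',im[:,:,::-1].astype(np.uint8))
  g=im[y0:y1,x0:x1];sat=np.ptp(g,2);mn=g.min(2)
  print(x0,y0);print('\n'.join(''.join('W' if m>205 and s<40 else '#' if m>150 and s<30 else 'y' if s>60 and m<90 and p[0]>150 and p[0]-p[2]>90 else ':' if m>110 and s<30 else '.' for m,s,p in zip(a,b_,c)) for a,b_,c in zip(mn,sat,g)))
"
```

```text
t 12.6 pos [0.6201 0.0769 0.2062] yaw -0.2071 rot [ 3.141  0.    -0.207] UNITS [0.04 0.01 1.74] turn -0.0 w -0.0002 F [-1.7  0.1 -0.2]
top [[263.6, 214.3], [268.7, 188.3], [248.2, 184.0], [243.4, 210.1], [251.0, 197.6], [260.5, 199.6], [258.1, 211.6], [248.8, 209.6]]
226 170
..................................................
..................................................
..................................................
..................................................
..................................................
..................................................
..................................................
..................................................
..................................................
..................................................
..................................................
..................................................
..................................................
..................................................
::................................................
:.................................................
........
[... 3580 characters left out ...]
...::#########################:.........
.................::########################::.........
................::######:::::::::::::#####::..........
................::#####::::::::::::::#####:...........
................:####:::..........:::####::...........
...............::###::............::####::............
................::#::............::#####:.............
................::::.............::####::.............
..................::.............::####:..............
..................................::::::..............
....................................::................
......................................................
......................................................
```

The observed plate corners match the predicted seat (top view (268.5,188), (263,214); scene view (245.5,195.5), (282.5,204)), so the plate is seated. Now the push.

Emit:
jog_arm([
  [0,0,0.8,0,0],
  [0,0,0.7,0,0],
  [0,0,0.24,0,0],
  [0,0,0,0,0],
  [0,0.15,0,0,0],
  [0,0.12,0,0,0],
])

```text
clock: 13.3
position: [0.6166, 0.0689, 0.1561]
tool_rot: [-3.141, -0.001, -0.207]
force: [-0.4, -0.3, -0.2]
grip_width: -0.0001
finger_force: 0.0
```

Emit:
jog_arm([
  [0.06,0.2,-0.03,0,0],
  [0.05,0.2,-0.03,0,0],
  [0.03,0.2,-0.02,0,0],
  [0.03,0.2,-0.02,0,0],
  [0,0.2,0,0,0],
  [0,0.2,0,0,0],
  [0,0,0,0,0],
])

```text
clock: 14.0
position: [0.6137, 0.0318, 0.158]
tool_rot: [3.141, 0.0, -0.208]
force: [0.4, -0.2, -0.2]
grip_width: 0.0002
finger_force: 0.0
```

```bash
cat > arm.py <<'E'
from pic import *
from arc import W
def knob(show=True):
    v=np.load('fit.npy');o={}
    for n,b,(x0,y0,x1,y1) in(('top',v[7:9],(226,165,280,222)),('scene',v[9:11],(238,170,300,235))):
        g=bot.grab_frame(n)['pixels'].astype(int)[y0:y1,x0:x1]
        m=(g[:,:,0]>130)&(g[:,:,0]-g[:,:,2]>75)&(g[:,:,0]-g[:,:,1]<60)
        if n=='top': m=(g[:,:,0]>120)&(g[:,:,0]-g[:,:,2]>75)&(g[:,:,0]-g[:,:,1]<50)
        k,l,st,c=cv2.connectedComponentsWithStats(m.astype(np.uint8))
        if k>1:
            i=1+st[1:,4].argmax();o[n]=(c[i]+(x0,y0)).round(1).tolist(),int(st[i,4])
    print('obs',o)
    for a in(0,.4,.8,1.2,1.57):
        p=W((34+66*np.cos(a),66-66*np.sin(a),55));print(a,(proj('top',p)[0]+v[7:9]).round(1),(proj('scene',p)[0]+v[9:11]).round(1))
E
python3 -c "
from arm import *
go([.6,0,.15],-.207);knob()"
```

```text
t 14.0 pos [0.6137 0.0318 0.158 ] yaw -0.2079 rot [ 3.141  0.    -0.208] UNITS [-0.23  1.13  0.27] turn -0.01 w 0.0002 F [ 0.4 -0.2 -0.2]
obs {'top': ([273.3, 170.6], 155), 'scene': ([290.6, 197.2], 970)}
0 [239.4 172. ] [265.7 204.2]
0.4 [247.  175.2] [260.1 198.2]
0.8 [252.8 180.9] [258.  192.8]
1.2 [255.9 188.1] [259.6 188.7]
1.57 [256.  195.2] [263.9 186.7]
```

```bash
python3 -c "
from pic import *
for nm,(x0,y0,x1,y1) in(('scene',(238,172,290,222)),):
  f=bot.grab_frame(nm)['pixels'];cv2.imwrite('pics/k1.png',f[:,:,::-1])
  h=cv2.cvtColor(f,cv2.COLOR_RGB2HSV)[y0:y1,x0:x1].astype(int)
  print('\n'.join(''.join('y' if a[1]>110 and a[0]>=17 and a[2]>110 else 'w' if a[1]>90 else '#' if a[2]>150 else ':' if a[2]<60 else '.' for a in r) for r in h))
"
```

```text
wwwwwww................................wwwwwwwwwwwww
wwwwwww................................wwwwwwwwwwwww
wwwwwwww...............................wwwwwwwwwwwww
wwwwwwwww.............................wwwwwwwwwwwwww
wwwwwwwww.............................wwwwwwwwwwwwww
wwwwwwwwww............................wwwwwwwwwwwwww
wwwwwwwwww............................wwwwwwwwwwwwww
wwwwwwwwww.............................wwwwwwwwwwwww
wwwwwwwwwww............................wwwwwwwwwwwww
wwwwwwwwwww............................wwwwwwwwwwwww
wwwwwwwwwwww...........................wwwwwwwwwwwww
wwwwwwwwwwww...........................wwwwwwwwwwwww
wwwwwwwwwwwww........................###wwwwwwwwwwww
wwwwwwwwwwwww........................###wwwwwwwwwwww
wwwwwwwwwwwwww.......................####wwwwwwwwwww
wwwwwwwwwwwwwwww.................ww...####wwwwwwwwww
wwwwwwwwwwwwwwwww.....................###..wwwwwwwww
wwwwwwwwwwwwwwwww...............###....##....wwwwwww
wwwwwwwwwwwww...................###.....#.....wwwwww
wwwwwwww........................##............wwwwww
www.....................................
[... 849 characters left out ...]
###.......w
ww.............######..#####################........
w.............#####...........##############........
w.............####.................########.........
...............##...................######..........
....................................#####...........
...................................######...........
...................................#####............
..................................######............
...................................####.............
....................................##..............
....................................................
....................................................
...................................................w
```

Brass is visible at x 254–257 in the scene view, about 5 px left of the start, so the arm is swinging with the push. I'll continue round the arc.

Emit:
jog_arm([
  [0.04,0.2,0.04,0,0],
  [-0.04,0.2,0.04,0,0],
  [-0.07,0.2,0.04,0,0],
  [-0.07,0.19,0.04,0,0],
  [-0.09,0.18,0.05,0,0],
  [-0.1,0.17,0.06,0,0],
  [-0.12,0.16,0.07,0,0],
  [-0.12,0.15,0.07,0,0],
  [0,0,0,0,0],
])

```text
clock: 15.05
position: [0.5874, -0.0067, 0.1454]
tool_rot: [3.141, 0.001, -0.207]
force: [-0.4, 0.1, -0.2]
grip_width: 0.0001
finger_force: 0.0
```

```bash
cat > ks.py <<'E'
from pic import *
def ks():
  f=bot.grab_frame('scene')['pixels'];cv2.imwrite('pics/ks.png',f[:,:,::-1])
  h=cv2.cvtColor(f,cv2.COLOR_RGB2HSV)[172:216,242:290].astype(int)
  print('\n'.join(''.join('y' if a[1]>110 and a[0]>=17 and a[2]>110 else 'w' if a[1]>90 else '#' if a[2]>150 else ':' if a[2]<60 else '.' for a in r) for r in h))
E
python3 -c "
from ks import *
go([.5885,-.0071,.1455],-.207);ks()"
```

```text
t 15.05 pos [ 0.5874 -0.0067  0.1454] yaw -0.2075 rot [ 3.141e+00  1.000e-03 -2.070e-01] UNITS [ 0.04  0.   -0.  ] turn -0.01 w 0.0001 F [-0.4  0.1 -0.2]
w...........................wwwwwwwwwwwwwwwwwwww
ww..........................wwwwwwwwwwwwwwwwwwww
ww.......................###wwwwwwwwwwwwwwwwwwww
www......................####wwwwwwwwwwwwwwwwwww
www.......................###wwwwwwwwwwwwwwwwwww
wwwww................ww...####wwwwwwwwwwwwwwwwww
wwwwwww.............wwww...###..wwwwwwwwwwwwwwww
wwwwwww.............www.....##....wwwwwwwwwwwwww
wwwwwwww............www...........wwwwwwwwwwwwww
wwwwwwww.............w............wwwwwwwwwwwwww
wwwwwwww.........................wwwwwwwwwwwwwww
wwwwwwww........................wwwwwwwwwwwwwwww
wwwwwwww......................wwwwwwwwwwwwwwwwww
wwwwwwww....................wwwwwwwwwwwwwwwwwwww
wwwwwwww................wwwwwwwwwwwwwwwwwwwwwwww
wwwwwwww.............wwwwwwwwwwwwwwwwwwwwwwwwwww
wwwwwwwww..........wwyyww#####wwwwwwwwwwwwwwwwww
wwwwwwww...........yyyy#########wwwwwwwwwwwwwwww
wwwwwwww..........wyyy###########wwwwwwwwwwwwwww
wwww...........
[... 509 characters left out ...]
######wwwwwwww
ww........###############################wwwwwww
ww........################################wwwwww
ww.........################################wwwww
w..............##########################..wwwww
w...............########################....wwww
..................######################......ww
...................#####################.......w
....................#####.......########........
.................................#######........
................................#######.........
................................######..........
................................#####...........
...............................######...........
...............................#####............
```

Emit:
jog_arm([
  [-0.14,0.13,0.08,0,0],
  [-0.14,0.13,0.08,0,0],
  [-0.16,0.1,0.09,0,0],
  [-0.16,0.1,0.09,0,0],
  [0,0,0,0,0],
])

```text
clock: 15.6
position: [0.5668, -0.0162, 0.1352]
tool_rot: [3.141, 0.001, -0.207]
force: [-0.1, -0.2, 0.0]
grip_width: 0.0003
finger_force: 0.0
```

Emit:
jog_arm([
  [-0.07,0.02,0.04,0,0],
  [-0.07,0,0.04,0,0],
  [0,0,0,0,0],
])

```text
clock: 15.9
position: [0.5633, -0.0154, 0.133]
tool_rot: [-3.142, 0.0, -0.207]
force: [0.6, 0.1, -0.7]
grip_width: 0.0002
finger_force: 0.0
```

Emit:
jog_arm([
  [-0.05,0,0.02,0,0],
  [-0.05,0,0.02,0,0],
  [0,0,0,0,0],
])

```text
clock: 16.2
position: [0.5604, -0.0149, 0.1319]
tool_rot: [-3.142, 0.0, -0.207]
force: [0.7, 0.5, -0.1]
grip_width: 0.0001
finger_force: 0.0
```

Emit:
jog_arm([
  [-0.05,0,0.02,0,0],
  [-0.05,0,0.02,0,0],
  [0,0,0,0,0],
])

```text
clock: 16.5
position: [0.5587, -0.0145, 0.1312]
tool_rot: [-3.141, -0.002, -0.207]
force: [5.0, -1.2, 0.7]
grip_width: 0.0001
finger_force: 2.6
```

Emit:
jog_arm([
  [-0.05,0,0.02,0,0],
  [-0.05,0,0.02,0,0],
  [0,0,0,0,0],
])

```text
clock: 16.8
position: [0.5581, -0.0143, 0.1309]
tool_rot: [-3.14, -0.007, -0.207]
force: [15.0, -4.5, 3.7]
grip_width: -0.0002
finger_force: 7.8
```

```bash
python3 -c "
from ks import *
go([.5885,-.0071,.1455],-.207);ks()"
```

```text
t 16.8 pos [ 0.5581 -0.0143  0.1309] yaw -0.2073 rot [-3.14  -0.007 -0.207] UNITS [ 0.95 -0.44 -0.48] turn -0.0 w -0.0002 F [15.  -4.5  3.7]
wwwwwwww.................ww....###wwwwwwwwwwwwww
wwwwwwwwwww..............www...###..wwwwwwwwwwww
wwwwwwwwwwww.............ww.....##...wwwwwwwwwww
wwwwwwwwwwww.............ww...........wwwwwwwwww
wwwwwwwwwwww.............w............wwwwwwwwww
wwwwwwwwwwww.........................wwwwwwwwwww
wwwwwwwwwwww........................wwwwwwwwwwww
wwwwwwwwwwwww.....................wwwwwwwwwwwwww
wwwwwwwwwwwww...................wwwwwwwwwwwwwwww
wwwwwwwwwwwww................wwwwwwwwwwwwwwwwwww
wwwwwwwwwwwww.............wwwwwwwwwwwwwwwwwwwwww
wwwwwwwwwwwww..........wwyywwwwwwwwwwwwwwwwwwwww
wwwwwwwwwwwww.........wyyyyywwwwwwwwwwwwwwwwwwww
wwwwwwwwwwwww.........wyyyyywwwwwwwwwwwwwwwwwwww
wwwwwwwwwwwww.........yyyyyywwwwwwwwwwwwwwwwwwww
wwwwwwwwwwwww........wyyyyyywwwwwwwwwwwwwwwwwwww
wwwwwwwwwwwwww......wyyyyyyw##wwwwwwwwwwwwwwwwww
wwwwwwwwwwwww......yyyyyyy######wwwwwwwwwwwwwwww
wwwwwwwww.........wyyyyyyw#######wwwwwwwwwwwwwww
wwww.............#yyyyyyy###
[... 496 characters left out ...]
######wwwwwwww
ww..........#############################wwwwwww
ww...........#############################wwwwww
ww............#############################wwwww
w..............##########################..wwwww
w...............########################....wwww
..................############..########......ww
...................##########....#######.......w
....................#####........#######........
.................................#######........
................................#######.........
................................######..........
................................#####...........
...............................######...........
...............................#####............
```

The stop is reached: 15 N, with the knob at (265,187.5) where (264,187) was predicted for 1.57 rad. I'll retreat and plan the knob grasp.

Emit:
jog_arm([
  [0.1,0,0,0,0],
  [0.3,0,0,0,0],
  [0,0,-0.7,0,0],
  [0,0,-0.8,0,0.4],
  [0,0,-0.5,0,0.6],
  [0,0,0,0,0.6],
])

```text
clock: 17.45
position: [0.5675, -0.0162, 0.1912]
tool_rot: [-3.141, -0.002, -0.207]
force: [0.7, 0.3, -0.3]
grip_width: 0.043
finger_force: 0.0
```

```bash
python3 -c "
from arc import *
from workcell import bot
g=W((34,0,51))-[0,0,.0092+.033];print(g)
go(g,-.207);print(bot.observe()['qpos'])"
```

```text
[ 0.54236841 -0.01118303  0.11234398]
t 17.45 pos [ 0.5675 -0.0162  0.1912] yaw -0.2069 rot [-3.141e+00 -2.000e-03 -2.070e-01] UNITS [-0.86  0.01  2.63] turn 0.0 w 0.043 F [ 0.7  0.3 -0.3]
[-0.03948939  0.43215205 -0.04960577  1.75861791  0.02554949  0.94904852
 -1.87706097]
```

Emit:
jog_arm([
  [-0.43,0,0,0,0.6],
  [-0.43,0.01,0,0,0.6],
  [0,0,0,-1,0.6],
  [0,0,0,-1,0.6],
  [0,0,0,-1,0.6],
  [0,0,0,-1,0.6],
  [0,0,0,-1,0.6],
  [0,0,0.4,-1,0.6],
  [0,0,0.5,-1,0.6],
  [0,0,0.5,-1,0.6],
  [0,0,0.4,0,0.6],
  [0,0,0,0,0.6],
])

```text
clock: 18.65
position: [0.5401, -0.0113, 0.1336]
tool_rot: [-3.14, 0.003, 0.431]
force: [0.1, 0.7, -0.2]
grip_width: 0.0513
finger_force: 0.0
```

```bash
python3 -c "
from arc import *
go([.5424,-.0112,.1123],-.207+.64)"
```

```text
t 18.65 pos [ 0.5401 -0.0113  0.1336] yaw 0.4307 rot [-3.14e+00  3.00e-03  4.31e-01] UNITS [0.07 0.03 0.71] turn -0.03 w 0.0513 F [ 0.1  0.7 -0.2]
```

Emit:
jog_arm([
  [0.07,0.03,0.3,0,0.6],
  [0,0,0.2,0,0.6],
  [0,0,0.1,0,0.6],
  [0,0,0,0,0.6],
])

```text
clock: 19.05
position: [0.5433, -0.0111, 0.1172]
tool_rot: [-3.141, 0.0, 0.433]
force: [0.4, -0.7, -0.6]
grip_width: 0.051
finger_force: 0.0
```

Emit:
jog_arm([
  [0,0,0.1,0,0.55],
  [0,0,0,0,0.3],
  [0,0,0,0,0.1],
  [0,0,0,0,0.1],
  [0,0,0,0,0.1],
], newtons=35)

```text
clock: 19.55
position: [0.5433, -0.01, 0.115]
tool_rot: [-3.141, -0.001, 0.434]
force: [-5.0, 6.0, 8.4]
grip_width: 0.0291
finger_force: 32.5
```

Emit:
jog_arm([
  [0,0,0,0.8,0.1],
  [0,0,0,1,0.1],
  [0,0,0,1,0.1],
  [0,0,0,1,0.1],
  [0,0,0,1,0.1],
  [0,0,0,1,0.1],
  [0,0,0,1,0.1],
  [0,0,0,0,0.1],
])

```text
clock: 20.35
position: [0.5435, -0.0107, 0.1146]
tool_rot: [-3.141, -0.0, -0.112]
force: [-0.3, 3.3, -1.0]
grip_width: 0.0267
finger_force: 35.1
```

```bash
python3 -c "
from arc import *
from workcell import bot
go([.5424,-.0112,.1123],-.207-.48);print(bot.observe()['moment'])"
```

```text
t 20.35 pos [ 0.5435 -0.0107  0.1146] yaw -0.112 rot [-3.141 -0.    -0.112] UNITS [-0.03  0.02  0.08] turn 7.19 w 0.0267 F [-0.3  3.3 -1. ]
[ 0.29222359 -0.08808221 -0.19559754]
```

Emit:
jog_arm([
  [0,0,0,1,0.1],
  [0,0,0,1,0.1],
  [0,0,0,1,0.1],
  [0,0,0,1,0.1],
  [0,0,0,1,0.1],
  [0,0,0,1,0.1],
  [0,0,0,0.8,0.1],
  [0,0,0,0,0.1],
])

```text
clock: 21.15
position: [0.5425, -0.0109, 0.1153]
tool_rot: [3.141, 0.001, -0.654]
force: [-12.7, 0.6, 21.0]
grip_width: 0.0267
finger_force: 61.0
```

```bash
python3 -c "
from ks import *
go([.5424,-.0112,.1123],-.207-.48);s=bot.observe();print(s['moment'],s['qpos'][6])"
```

```text
t 21.15 pos [ 0.5425 -0.0109  0.1153] yaw -0.6542 rot [ 3.141e+00  1.000e-03 -6.540e-01] UNITS [0.   0.01 0.1 ] turn 0.41 w 0.0267 F [-12.7   0.6  21. ]
[0.80210519 2.37718597 0.3922678 ] -2.2498865475207377
```

Emit:
jog_arm([
  [0,0,0,0,0.5],
  [0,0,0,0,0.55],
  [0,0,-0.03,-1,0.55],
  [0,0,0,-1,0.55],
  [0,0,0,-1,0.55],
  [0,0,0,-1,0.55],
  [0,0,0,-1,0.55],
  [0,0,0,-1,0.55],
  [0,0,0,-1,0.55],
  [0,0,0,-1,0.55],
  [0,0,0,-1,0.55],
  [0,0,0,-1,0.55],
], newtons=30)

```text
clock: 22.35
position: [0.5435, -0.0112, 0.1154]
tool_rot: [3.142, -0.0, 0.15]
force: [0.0, 0.4, -0.2]
grip_width: 0.0469
finger_force: 0.0
```

```bash
python3 -c "
from arc import *
go([.5424,-.0112,.1143],-.207+.7)"
```

```text
t 22.35 pos [ 0.5435 -0.0112  0.1154] yaw 0.1498 rot [ 3.142 -0.     0.15 ] UNITS [-0.04 -0.01  0.04] turn -4.29 w 0.0469 F [ 0.   0.4 -0.2]
```

Emit:
jog_arm([
  [0,0,0,-1,0.55],
  [0,0,0,-1,0.55],
  [0,0,0,-1,0.55],
  [0,0,0,-1,0.5],
  [0,0,0,-0.3,0.3],
  [0,0,0,0,0.1],
  [0,0,0,0,0.1],
  [0,0,0,0,0.1],
])

```text
clock: 23.15
position: [0.5434, -0.0103, 0.1158]
tool_rot: [-3.141, -0.0, 0.489]
force: [-4.9, 5.6, 10.3]
grip_width: 0.0293
finger_force: 27.7
```

Emit:
jog_arm([
  [0,0,0,0.8,0.1],
  [0,0,0,1,0.1],
  [0,0,0,1,0.1],
  [0,0,0,1,0.1],
  [0,0,0,1,0.1],
  [0,0,0,1,0.1],
  [0,0,0,1,0.1],
  [0,0,0,1,0.1],
  [0,0,0,1,0.1],
  [0,0,0,1,0.1],
  [0,0,0,1,0.1],
  [0,0,0,0,0.1],
])

```text
clock: 24.35
position: [0.5432, -0.0111, 0.1154]
tool_rot: [3.141, 0.0, -0.377]
force: [-2.1, -0.6, 1.5]
grip_width: 0.0266
finger_force: 34.4
```

```bash
python3 -c "
from ks import *
go([.5424,-.0112,.1123],-.207-.48);s=bot.observe();print(s['moment'],s['qpos'][6])"
```

```text
t 24.35 pos [ 0.5432 -0.0111  0.1154] yaw -0.3767 rot [ 3.141  0.    -0.377] UNITS [-0.03  0.01  0.1 ] turn 3.88 w 0.0266 F [-2.1 -0.6  1.5]
[0.11697013 0.21294595 0.08603398] -2.021271072427581
```

Emit:
jog_arm([
  [0,0,0,1,0.1],
  [0,0,0,0.5,0.1],
  [0,0,0,0,0.5],
  [0,0,0,-0.5,0.55],
  [0,0,0,-1,0.55],
  [0,0,0,-1,0.55],
  [0,0,0,-1,0.55],
  [0,0,0,-1,0.55],
  [0,0,0,-1,0.55],
  [0,0,0,-1,0.55],
  [0,0,0,-1,0.55],
  [0,0,0,-1,0.55],
])

```text
clock: 25.55
position: [0.5436, -0.0112, 0.1154]
tool_rot: [3.142, -0.0, 0.191]
force: [-0.2, -0.6, -0.2]
grip_width: 0.0469
finger_force: 0.0
```

Emit:
jog_arm([
  [0,0,0,-1,0.55],
  [0,0,0,-1,0.55],
  [0,0,0,-1,0.55],
  [0,0,0,-0.9,0.5],
  [0,0,0,0,0.3],
  [0,0,0,0,0.1],
  [0,0,0,0,0.1],
  [0,0,0,0,0.1],
])

```text
clock: 26.35
position: [0.5434, -0.0104, 0.1159]
tool_rot: [-3.141, -0.001, 0.497]
force: [-4.7, 4.4, 9.8]
grip_width: 0.0289
finger_force: 27.5
```

Emit:
jog_arm([
  [0,0,0,0.8,0.1],
  [0,0,0,1,0.1],
  [0,0,0,1,0.1],
  [0,0,0,1,0.1],
  [0,0,0,1,0.1],
  [0,0,0,1,0.1],
  [0,0,0,1,0.1],
  [0,0,0,1,0.1],
  [0,0,0,1,0.1],
  [0,0,0,1,0.1],
  [0,0,0,1,0.1],
  [0,0,0,1,0.1],
])

```text
clock: 27.55
position: [0.5433, -0.011, 0.1153]
tool_rot: [3.142, 0.0, -0.451]
force: [-2.5, 0.7, 2.3]
grip_width: 0.0265
finger_force: 38.0
```

```bash
python3 -c "
from ks import *
go([.5424,-.0112,.1123],-.207-.48);s=bot.observe();print(s['moment'],s['qpos'][6])"
```

```text
t 27.55 pos [ 0.5433 -0.011   0.1153] yaw -0.4505 rot [ 3.142  0.    -0.451] UNITS [-0.02  0.02  0.1 ] turn 2.96 w 0.0265 F [-2.5  0.7  2.3]
[0.88855146 0.09920708 0.52402415] -2.083014696991576
```

Emit:
jog_arm([
  [0,0,0,0.5,0.1],
  [0,0,0,0,0.5],
  [0,0,0,-0.5,0.55],
  [0,0,0,-1,0.55],
  [0,0,0,-1,0.55],
  [0,0,0,-1,0.55],
  [0,0,0,-1,0.55],
  [0,0,0,-1,0.55],
  [0,0,0,-1,0.55],
  [0,0,0,-1,0.55],
  [0,0,0,-1,0.55],
  [0,0,0,-1,0.55],
])

```text
clock: 28.75
position: [0.5436, -0.0112, 0.1155]
tool_rot: [3.142, -0.0, 0.277]
force: [-0.5, 0.2, 0.2]
grip_width: 0.0466
finger_force: 0.0
```

Emit:
jog_arm([
  [0,0,0,-1,0.55],
  [0,0,0,-1,0.55],
  [0,0,0,-0.8,0.5],
  [0,0,0,0,0.3],
  [0,0,0,0,0.1],
  [0,0,0,0,0.1],
  [0,0,0,0,0.1],
], newtons=35)

```text
clock: 29.45
position: [0.5432, -0.0103, 0.1158]
tool_rot: [-3.141, -0.0, 0.496]
force: [-5.5, 5.0, 9.1]
grip_width: 0.0285
finger_force: 32.2
```

Emit:
jog_arm([
  [0,0,0,0.8,0.1],
  [0,0,0,1,0.1],
  [0,0,0,1,0.1],
  [0,0,0,1,0.1],
  [0,0,0,1,0.1],
  [0,0,0,1,0.1],
  [0,0,0,0,0.1],
])

```text
clock: 30.15
position: [0.5432, -0.0105, 0.1154]
tool_rot: [-3.141, 0.0, 0.03]
force: [-3.6, 4.6, 2.3]
grip_width: 0.0266
finger_force: 35.4
```

```bash
python3 -c "
from ks import *
go([.5424,-.0112,.1123],-.207-.48);s=bot.observe();print(s['moment'],s['qpos'][6],s['joint_efforts'][6])"
```

```text
t 30.15 pos [ 0.5432 -0.0105  0.1154] yaw 0.0304 rot [-3.141  0.     0.03 ] UNITS [-0.03  0.02  0.1 ] turn 8.97 w 0.0266 F [-3.6  4.6  2.3]
[ 0.60141101  0.68607017 -0.20967147] -1.6838577675533317 -1.7538907751441002
```

Emit:
jog_arm([
  [0,0,0,1,0.1],
  [0,0,0,1,0.1],
  [0,0,0,1,0.1],
  [0,0,0,0,0.1],
])

```text
clock: 30.55
position: [0.5439, -0.0108, 0.1152]
tool_rot: [-3.141, -0.001, -0.207]
force: [4.2, 2.6, -7.4]
grip_width: 0.0263
finger_force: 35.4
```

```bash
python3 -c "
from ks import *
go([.5424,-.0112,.1123],-.207-.48);s=bot.observe();print(s['moment'],s['qpos'][6],s['joint_efforts'][6])"
```

```text
t 30.55 pos [ 0.5439 -0.0108  0.1152] yaw -0.2067 rot [-3.141e+00 -1.000e-03 -2.070e-01] UNITS [-0.05  0.02  0.1 ] turn 6.0 w 0.0263 F [ 4.2  2.6 -7.4]
[ 0.76982489 -1.16278681  0.18676781] -1.8813236054426137 -2.1840085834264755
```

Emit:
jog_arm([
  [0,0,0.02,1,0.1],
  [0,0,0,1,0.1],
  [0,0,0,1,0.1],
  [0,0,0,0,0.1],
])

```text
clock: 30.95
position: [0.5435, -0.0114, 0.1152]
tool_rot: [3.141, -0.0, -0.446]
force: [-1.7, 0.1, 6.6]
grip_width: 0.0262
finger_force: 41.3
```

```bash
python3 -c "
from ks import *
go([.5424,-.0112,.1123],-.207-.48);s=bot.observe();print(s['moment'],s['qpos'][6],s['joint_efforts'][6])"
```

```text
t 30.95 pos [ 0.5435 -0.0114  0.1152] yaw -0.4464 rot [ 3.141 -0.    -0.446] UNITS [-0.03  0.01  0.1 ] turn 3.01 w 0.0262 F [-1.7  0.1  6.6]
[0.06389937 0.50912598 0.06378135] -2.079737130987138 -1.8339607492089272
```

Emit:
jog_arm([
  [0,0,0,0,0.5],
  [0,0,0,-0.5,0.55],
  [0,0,0,-1,0.55],
  [0,0,0,-1,0.55],
  [0,0,0,-1,0.55],
  [0,0,0,-1,0.55],
  [0,0,0,-1,0.55],
  [0,0,0,-1,0.55],
  [0,0,0,-1,0.55],
  [0,0,0,-1,0.55],
  [0,0,0,-1,0.55],
  [0,0,0,-0.5,0.55],
])

```text
clock: 32.15
position: [0.5434, -0.0115, 0.1148]
tool_rot: [3.141, 0.0, 0.359]
force: [-0.4, 1.2, 0.2]
grip_width: 0.0469
finger_force: 0.0
```

Emit:
jog_arm([
  [0,0,0,-1,0.55],
  [0,0,0,0,0.3],
  [0,0,0,0,0.1],
  [0,0,0,0,0.1],
  [0,0,0,0,0.1],
  [0,0,0,0.8,0.1],
  [0,0,0,1,0.1],
  [0,0,0,1,0.1],
  [0,0,0,1,0.1],
  [0,0,0,0,0.1],
])

```text
clock: 33.15
position: [0.5426, -0.0102, 0.1151]
tool_rot: [-3.141, 0.001, 0.126]
force: [-8.5, 5.3, 12.6]
grip_width: 0.0268
finger_force: 33.4
```

```bash
python3 -c "
from ks import *
go([.5424,-.0112,.1123],-.207-.48);s=bot.observe();print(s['moment'],s['qpos'][6],s['joint_efforts'][6])"
```

```text
t 33.15 pos [ 0.5426 -0.0102  0.1151] yaw 0.1258 rot [-3.141e+00  1.000e-03  1.260e-01] UNITS [-0.01  0.03  0.09] turn 10.16 w 0.0268 F [-8.5  5.3 12.6]
[1.23089356 1.79087786 0.03350555] -1.6050159897550658 -1.9145786762237549
```

Emit:
jog_arm([
  [0,0,0,1,0.1],
  [0,0,0,1,0.1],
  [0,0,0,1,0.1],
  [0,0,0,0,0.1],
], newtons=45)

```text
clock: 33.55
position: [0.5437, -0.0107, 0.1148]
tool_rot: [-3.141, -0.001, -0.113]
force: [2.7, 2.6, -3.4]
grip_width: 0.0258
finger_force: 44.9
```

Emit:
jog_arm([
  [0,0,0,1,0.1],
  [0,0,0,1,0.1],
  [0,0,0,1,0.1],
  [0,0,0,0,0.1],
])

```text
clock: 33.95
position: [0.5438, -0.0111, 0.1148]
tool_rot: [-3.141, -0.001, -0.35]
force: [4.7, -0.2, -4.4]
grip_width: 0.0258
finger_force: 47.7
```

```bash
python3 -c "
from ks import *
go([.5424,-.0112,.1123],-.207-.48);s=bot.observe();print(s['moment'],s['qpos'][6],s['joint_efforts'][6])"
```

```text
t 33.95 pos [ 0.5438 -0.0111  0.1148] yaw -0.3504 rot [-3.141e+00 -1.000e-03 -3.500e-01] UNITS [-0.04  0.02  0.08] turn 4.21 w 0.0258 F [ 4.7 -0.2 -4.4]
[ 0.24680147 -1.14171589  0.12860087] -2.000966208274922 -2.1676551550626755
```

Emit:
jog_arm([
  [0,0,0,0,0.5],
  [0,0,0,-0.5,0.55],
  [0,0,0,-1,0.55],
  [0,0,0,-1,0.55],
  [0,0,0,-1,0.55],
  [0,0,0,-1,0.55],
  [0,0,0,-1,0.55],
  [0,0,0,-1,0.55],
  [0,0,0,-1,0.55],
  [0,0,0,-1,0.55],
  [0,0,0,-0.5,0.5],
  [0,0,0,0,0.3],
])

```text
clock: 35.15
position: [0.5428, -0.011, 0.1149]
tool_rot: [-3.141, 0.001, 0.372]
force: [-17.6, 25.5, 19.5]
grip_width: 0.0297
finger_force: 16.0
```

Emit:
jog_arm([
  [0,0,0,0,0.1],
  [0,0,0,0,0.1],
  [0,0,0,0,0.1],
  [0,0,0,0.8,0.1],
  [0,0,0,1,0.1],
  [0,0,0,1,0.1],
  [0,0,0,0,0.1],
])

```text
clock: 35.85
position: [0.5431, -0.0105, 0.1152]
tool_rot: [-3.141, 0.0, 0.143]
force: [-3.4, 4.3, 7.5]
grip_width: 0.0265
finger_force: 45.1
```

```bash
python3 -c "
from ks import *
go([.5424,-.0112,.1123],-.207-.48);s=bot.observe();print(s['moment'],s['qpos'][6],s['joint_efforts'][6])"
```

```text
t 35.85 pos [ 0.5431 -0.0105  0.1152] yaw 0.1428 rot [-3.141  0.     0.143] UNITS [-0.03  0.02  0.1 ] turn 10.37 w 0.0265 F [-3.4  4.3  7.5]
[ 0.54322366  0.75648372 -0.14364656] -1.5909603924468598 -1.6269664093852043
```

Emit:
jog_arm([
  [0,0,0,1,0.1],
  [0,0,0,1,0.1],
  [0,0,0,1,0.1],
  [0,0,0,0,0.1],
])

```text
clock: 36.25
position: [0.5435, -0.0106, 0.1152]
tool_rot: [-3.141, -0.0, -0.097]
force: [-1.6, 3.7, 6.1]
grip_width: 0.0262
finger_force: 46.7
```

```bash
python3 -c "
from ks import *
go([.5424,-.0112,.1123],-.207-.48);s=bot.observe();print(s['moment'],s['qpos'][6],s['joint_efforts'][6])"
```

```text
t 36.25 pos [ 0.5435 -0.0106  0.1152] yaw -0.0966 rot [-3.141 -0.    -0.097] UNITS [-0.04  0.02  0.1 ] turn 7.38 w 0.0262 F [-1.6  3.7  6.1]
[ 0.63580095  0.24632413 -0.05978904] -1.7907239069301253 -1.8627798557281494
```

Emit:
jog_arm([
  [0,0,0,1,0.1],
  [0,0,0,1,0.1],
  [0,0,0,1,0.1],
  [0,0,0,0,0.5],
  [0,0,0,0,0.6],
  [0,0,-0.5,0,0.6],
  [0,0,-1,0,0.6],
  [0,0,-1,-1,0.6],
  [0,0,-1,-1,0.6],
  [-1,0,0,-1,0.6],
  [-1,0,0,-1,0.6],
  [-1,0,0,-1,0.6],
])

```text
clock: 37.45
position: [0.4525, -0.0024, 0.2198]
tool_rot: [3.141, 0.0, 0.07]
force: [0.3, -0.6, -0.2]
grip_width: 0.051
finger_force: 0.0
```

Emit:
jog_arm([
  [-1,0.5,0,0,0.6],
  [-0.8,0.8,0,0,0.6],
  [0,0.8,0,0,0.6],
  [0,0,0,0,0.6],
])

```text
clock: 37.85
position: [0.4036, -0.0715, 0.2201]
tool_rot: [3.141, -0.0, 0.063]
force: [0.5, 0.2, -0.3]
grip_width: 0.0511
finger_force: 0.0
```

```bash
cat > kc.py <<'E'
from pic import *
from arc import W
v=np.load('fit.npy')
def brass(f,x0,y0,x1,y1):
    h=cv2.cvtColor(f,cv2.COLOR_RGB2HSV)[y0:y1,x0:x1].astype(int)
    m=((h[...,1]>105)&(h[...,0]>=17)&(h[...,2]>95)).astype(np.uint8)
    k,l,st,c=cv2.connectedComponentsWithStats(m)
    i=1+st[1:,4].argmax();mm=(l==i)
    print(st[i].tolist(),'centroid',(c[i]+(x0,y0)).round(2))
    print('\n'.join(''.join('y' if q else '%x'%min(15,b//16) for q,b in zip(r,hv)) for r,hv in zip(mm,h[...,2])))
for n,b,bx0,bx1 in(('top',v[7:9],(231,164,252,184),(245,184,270,208)),('scene',v[9:11],(250,190,275,216),(250,174,282,204))):
    f0=np.load(f'pics/{n}0.npz')['pixels'];print(n,'before');brass(f0,*bx0)
    print('pred z=53',(proj(n,W((100,66,53)))+b).round(2))
    f=bot.grab_frame(n)['pixels'];cv2.imwrite(f'pics/kc_{n}.png',f[:,:,::-1]);print('now');brass(f,*bx1)
    for z in(53,45.7):print('pred z',z,(proj(n,W((34,0,z)))+b).round(2))
E
python3 -c "
from h import *
go([0,0,0])"; python3 kc.py
```

```text
t 37.85 pos [ 0.4036 -0.0715  0.2201] yaw 0.0632 rot [ 3.141 -0.     0.063] UNITS [-13.28  -3.23   7.33] turn None w 0.0511 F [ 0.5  0.2 -0.3]
top before
[9, 5, 9, 10, 62] centroid [244.05 173.71]
999999999999999999999
99999999999999999999a
9999a9aa9aaa9aaaaaaaa
999999aaaaaaa9999aaaa
9999999999a9887779aaa
99999999999877y557999
99999999997yyyyy56899
9999999999yyyyyyy5799
999999999yyyyyyyyy899
999999999yyyyyyyyy788
999999999yy88yyyyy566
888888889yyyy77yyy555
998666788yyyyy8yy6555
998545566abyyyyyy6555
997555556abbyyyy65555
986555568bbba97545444
98655556bbbba65555444
88555558cbbb955555555
8755556bbbbb655555555
8755557bbbb9555555555
pred z=53 [[239.45 171.85]]
now
[7, 6, 9, 10, 59] centroid [255.97 194.41]
5556665555555555555555544
5557999886655555555555555
5568bbbaa9998766555555555
5569bbbbbbbbaaa9987665555
87789aabbbbaa9abbaa999876
aaa9a99999a8878bbbba99aa6
bbbbbba9878yy56abbb977aa6
bbbbbbbb9yyyyyy8bbba87aa5
abcbbbbayyyyyyy6abbbaab95
89aaabb8yyyyyyyy9bbbbba85
56aaabbyyyy6yyyy9bbbbba75
56bbbbbyyyy7yyy79bbbbba65
57bbbbbyyyy7yyy8abbbbba65
58bbbbbyyyy7yyy8bbbbbba55
69bbbbbcbyy7yyy8abbbba85
[... 1451 characters left out ...]
aaaaaaaaaaaaaaa
99aaaaaaaayyyyyyyybbaaaaaaaaaaaa
999aaaaa9yyyyyyyyyybbaaaaaaaaaaa
a99999999yyyyyyyyyybbaaaaaaaaaaa
a9999999yyyyyyyyyyybbbbaaaaaaaaa
9998888yyyyyyyyyyybccccbaaaaaaaa
8877777yyyyyyyyyyacddddcbaaaaaaa
76666778yyyyyyyyybcdeeddcbbaaaaa
77788888yyyyyyyyabddeeedddcbaaaa
899aaa989yyyyyyybcddeeeddddcbaaa
abbbba989aabyyyabddeeeedeeddbaaa
abbcbb999aabbbabcddeeeeeddddbaaa
bbbbcba9aaaabbbcccddeeddddcbbaaa
bbbbcbbaaaaaabbccccdddddccbbaaaa
bbbccbbaabaa9abccccddcccccbaaaaa
9abcbbaabbbaa9abbcccccccbbbbaaaa
89abbaaabbbbaa9abbcccbbbbbbbaaaa
789abaabbbccbba9aabcccbbbbcbabbb
6789aabbcccccbba9aabbccbbccbbbbb
66779abbccccccbbaa9abbcccccbbccb
pred z 53 [[263.64 187.35]]
pred z 45.7 [[262.61 189.54]]
```

Measured: the slot was at about 30° before and is about 90° now. Less the arm's swing, that makes the screw about 2.9 rad; the height drop in the scene view agrees at about 4 mm. So there was some slip, and the foot is not down yet. I'll use a firmer grip and strokes nearer the middle.

Emit:
jog_arm([
  [0.9,-0.35,0,-0.45,0.6],
  [0.9,-0.3,0,-0.45,0.6],
  [0.9,-0.3,0,-0.45,0.6],
  [0.9,-0.2,0,-0.45,0.6],
  [0.9,-0.1,0,-0.45,0.6],
  [0,0,0,0,0.6],
], newtons=80)

```text
clock: 38.55
position: [0.5354, -0.0106, 0.219]
tool_rot: [-3.14, -0.0, 0.25]
force: [-0.3, -0.1, -1.2]
grip_width: 0.0507
finger_force: 0.0
```

```bash
python3 -c "
from h import *
go([.543,-.011,.113],-.207+.45)"
```

```text
t 38.55 pos [ 0.5354 -0.0106  0.219 ] yaw 0.2502 rot [-3.14 -0.    0.25] UNITS [0.24 0.08 3.53] turn 0.09 w 0.0507 F [-0.3 -0.1 -1.2]
```

Emit:
jog_arm([
  [0.24,0.08,0.8,0,0.6],
  [0,0,0.9,0,0.6],
  [0,0,0.9,0,0.6],
  [0,0,0.5,0,0.6],
  [0,0,0.3,0,0.6],
  [0,0,0.1,0,0.55],
  [0,0,0,0,0.4],
  [0,0,0,0,0.1],
  [0,0,0,0,0.1],
  [0,0,0,0,0.1],
  [0,0,0,0,0.1],
])

```text
clock: 39.65
position: [0.5403, -0.0113, 0.1158]
tool_rot: [-3.139, -0.0, 0.247]
force: [-9.2, 13.7, 7.1]
grip_width: 0.025
finger_force: 76.6
```

Emit:
jog_arm([
  [0,0,0,0.6,0.1],
  [0,0,0,0.8,0.1],
  [0,0,0,0.8,0.1],
  [0,0,0,0.8,0.1],
  [0,0,0,0.8,0.1],
  [0,0,0,0.8,0.1],
  [0,0,0,0.8,0.1],
  [0,0,0,0,0.1],
])

```text
clock: 40.45
position: [0.5402, -0.0102, 0.117]
tool_rot: [-3.138, 0.001, -0.186]
force: [-18.6, 20.9, 32.7]
grip_width: 0.0243
finger_force: 87.2
```

```bash
python3 -c "
from ks import *
go([.543,-.011,.113],-.207-.35);s=bot.observe();print(s['moment'],s['qpos'][6],s['joint_efforts'][6],s['finger_force'])"
```

```text
t 40.45 pos [ 0.5402 -0.0102  0.117 ] yaw -0.1863 rot [-3.138e+00  1.000e-03 -1.860e-01] UNITS [0.1  0.01 0.13] turn 4.63 w 0.0243 F [-18.6  20.9  32.7]
[4.79200176 4.08371466 0.26599461] -1.8234341812555233 -1.7498918250203133 87.2125232219696
```

Emit:
jog_arm([
  [0,0,0,0,0.5],
  [0,0,-0.1,0,0.55],
  [0.08,0,-0.05,-0.9,0.55],
  [0,0,0,-1,0.55],
  [0,0,0,-1,0.55],
  [0,0,0,-1,0.55],
  [0,0,0,-1,0.55],
  [0,0,0,-0.4,0.55],
  [0,0,0,0,0.55],
], newtons=60)

```text
clock: 41.35
position: [0.5435, -0.0147, 0.1197]
tool_rot: [3.141, -0.001, 0.236]
force: [0.5, 0.4, 0.0]
grip_width: 0.0473
finger_force: 0.0
```

```bash
python3 -c "
from h import *
go([.543,-.011,.117],-.207+.45)"
```

```text
t 41.35 pos [ 0.5435 -0.0147  0.1197] yaw 0.2362 rot [ 3.141e+00 -1.000e-03  2.360e-01] UNITS [ 0.01 -0.12  0.09] turn -0.08 w 0.0473 F [0.5 0.4 0. ]
```

Emit:
jog_arm([
  [0,-0.13,0.05,0,0.5],
  [0,0,0,0,0.3],
  [0,0,0,0,0.1],
  [0,0,0,0,0.1],
  [0,0,0,0,0.1],
])

```text
clock: 41.85
position: [0.5422, -0.0103, 0.118]
tool_rot: [-3.141, 0.0, 0.237]
force: [-2.4, 1.2, 6.0]
grip_width: 0.0259
finger_force: 57.8
```

Emit:
jog_arm([
  [0,0,0,0.6,0.1],
  [0,0,0,0.8,0.1],
  [0,0,0,0.8,0.1],
  [0,0,0,0.8,0.1],
  [0,0,0,0,0.1],
])

```text
clock: 42.35
position: [0.5408, -0.0099, 0.1181]
tool_rot: [-3.141, 0.003, -0.005]
force: [-14.3, 2.1, 19.1]
grip_width: 0.0247
finger_force: 62.6
```

```bash
python3 -c "
from ks import *
go([.543,-.011,.118],-.207-.35);s=bot.observe();print(s['moment'],s['qpos'][6],s['joint_efforts'][6],s['finger_force'])"
```

```text
t 42.35 pos [ 0.5408 -0.0099  0.1181] yaw -0.0053 rot [-3.141e+00  3.000e-03 -5.000e-03] UNITS [0.07 0.04 0.  ] turn 6.9 w 0.0247 F [-14.3   2.1  19.1]
[0.873672   3.13961166 0.25097161] -1.677157192840599 -1.7523019015789032 62.58112192153931
```

Emit:
jog_arm([
  [0,0,0,0.5,0.1],
  [0,0,0,1,0.1],
  [0,0,0,1,0.1],
  [0,0,0,1,0.1],
  [0,0,0,1,0.1],
  [0,0,0,1,0.1],
  [0,0,0,0.5,0.1],
  [0,0,0,0,0.1],
], newtons=40)

```text
clock: 43.15
position: [0.5423, -0.0107, 0.1188]
tool_rot: [3.141, -0.001, -0.484]
force: [-9.0, -3.0, 20.9]
grip_width: 0.0247
finger_force: 59.6
```

```bash
python3 -c "
from ks import *
go([.543,-.011,.116],-.207-.35);s=bot.observe();print(s['moment'],s['qpos'][6],s['joint_efforts'][6],s['finger_force'])
f=bot.grab_frame('scene')['pixels'];h=cv2.cvtColor(f,cv2.COLOR_RGB2HSV)[174:204,250:282].astype(int)
m=((h[...,1]>105)&(h[...,0]>=17)&(h[...,2]>95))
print('\n'.join(''.join('y' if q else '%x'%min(15,b//16) for q,b in zip(r,hv)) for r,hv in zip(m,h[...,2])))
"
```

```text
t 43.15 pos [ 0.5423 -0.0107  0.1188] yaw -0.4845 rot [ 3.141e+00 -1.000e-03 -4.840e-01] UNITS [ 0.02 -0.    0.09] turn 0.91 w 0.0247 F [-9.  -3.  20.9]
[0.10444859 1.46115376 0.78783714] -2.074710061392101 -1.799747720360756 59.600624442100525
aaaaa986554444444444579aaaaaaaaa
aaaaaa987644444444444689aa9999aa
aaaaaaa976444444444445799987789a
aaaaaaa865444444555555688987678a
aaaaaaa8544444455666655678986679
aaaaaa97544444456666655678986679
aaaaaa97544444445555555567776679
aaaaaa97544444444444444556656789
aaaaaaa854565444444444444555789a
aaaaaaa866yyy54444443444445689aa
9aaaaaa97yyyy6544444344445689aaa
999aaaa98yyyy765443344456689aaaa
9999aaaa9yyy877644444567899aaaaa
999999999yyy877644445789aaaaaaaa
a9999989yyyy8776444479aaaaaaaaaa
99888778yyyy887644458bcbaaaaaaaa
8777767yyyyy88764457acdcbaaaaaaa
76666678yyyy9886568acdddcbaaaaaa
67778888yyyyy98779bcdddddcbbaaaa
899aaa989yyyya999bddeedddddcbaaa
aabbbb989aabyyaabddeeeeddeddbaaa
abbccba99aabbbabcddeeeeddddcbaaa
bbbbcba9aaaaabbcccddedddddcbaaaa
bbbbcbbaaaaaabbcccddddddccbaaaaa
abbccbbaabaa9abbcccddcccccbaaaaa
9abbbbaabbbaa9abbcccccccbbbbaaaa
89abbaaabbbbaa9aabccccbbbbbbaaaa
789aaaabbbbbbaa9aabbccbbbbcbabbb
6789aabbbccccbba99abbccbbccbbbbb
66678abbbcccccbbaa9abbccccccbbbb
```

Emit:
jog_arm([
  [0,0,0,0,0.45],
  [0,0,0,-0.2,0.5],
  [0,0,0,-1,0.5],
  [0,0,0,-1,0.5],
  [0,0,0,-1,0.5],
  [0,0,0,-1,0.5],
  [0,0,0,-1,0.5],
  [0,0,0,-1,0.5],
  [0,0,0,-1,0.5],
  [0,0,0,-1,0.5],
  [0,0,0,-1,0.45],
  [0,0,0,0,0.1],
])

```text
clock: 44.4
position: [0.5422, -0.0104, 0.1177]
tool_rot: [-3.141, 0.0, 0.255]
force: [-2.6, 2.2, 10.2]
grip_width: 0.0268
finger_force: 38.5
```

Emit:
jog_arm([
  [0,0,0,0,0.1],
  [0,0,0,0,0.1],
  [0,0,0,0.6,0.1],
  [0,0,0,1,0.1],
  [0,0,0,1,0.1],
  [0,0,0,1,0.1],
  [0,0,0,1,0.1],
  [0,0,0,1,0.1],
  [0,0,0,1,0.1],
  [0,0,0,1,0.1],
  [0,0,0,1,0.1],
  [0,0,0,0.5,0.1],
])

```text
clock: 45.6
position: [0.5448, -0.0118, 0.1181]
tool_rot: [-3.141, -0.005, -0.48]
force: [20.8, -16.0, -10.2]
grip_width: 0.0257
finger_force: 41.7
```

```bash
python3 -c "
from ks import *
go([.5435,-.0108,.116],-.207-.35);s=bot.observe();print(s['moment'],s['qpos'][6],s['joint_efforts'][6],s['finger_force'])"
```

```text
t 45.6 pos [ 0.5448 -0.0118  0.1181] yaw -0.4805 rot [-3.141 -0.005 -0.48 ] UNITS [-0.05 -0.01  0.07] turn 0.96 w 0.0257 F [ 20.8 -16.  -10.2]
[-3.32511079 -4.8459047   0.20340471] -2.071435132121918 -0.11862070765346289 41.67333662509918
```

Emit:
jog_arm([
  [0,0,0,-0.3,0.1],
  [0,0,0,0,0.4],
  [0,0,0,0,0.6],
  [0,0,-0.5,0,0.6],
  [0,0,-1,0,0.6],
  [0,0,-1,-1,0.6],
  [0,0,-1,-1,0.6],
  [-1,0.3,0,-1,0.6],
  [-1,0.5,0,-1,0.6],
  [-1,0.8,0,-1,0.6],
  [-1,0.8,0,0,0.6],
  [-0.8,0.8,0,0,0.6],
])

```text
clock: 46.8
position: [0.3873, -0.0844, 0.2228]
tool_rot: [-3.141, 0.0, -0.052]
force: [0.9, -1.4, 0.2]
grip_width: 0.0511
finger_force: 0.0
```

```bash
python3 kc.py | grep -v before
```

```text
[9, 5, 9, 10, 62] centroid [244.05 173.71]
999999999999999999999
99999999999999999999a
9999a9aa9aaa9aaaaaaaa
999999aaaaaaa9999aaaa
9999999999a9887779aaa
99999999999877y557999
99999999997yyyyy56899
9999999999yyyyyyy5799
999999999yyyyyyyyy899
999999999yyyyyyyyy788
999999999yy88yyyyy566
888888889yyyy77yyy555
998666788yyyyy8yy6555
998545566abyyyyyy6555
997555556abbyyyy65555
986555568bbba97545444
98655556bbbba65555444
88555558cbbb955555555
8755556bbbbb655555555
8755557bbbb9555555555
pred z=53 [[239.45 171.85]]
now
[7, 6, 9, 10, 59] centroid [255.97 194.61]
5556665555555555555555544
5557999876655555555555555
5558bbba99998765555555555
5569bbbbbbbbaa99887655555
876899abbbbaaaabbaa998876
aa9aa99999a8878bbbbaaaa96
bbbbbaa9978yy66abbb988ba5
bbbbbbbb9yyyy667bba987b95
abbbbbbayyyyyyy7abbaaab95
89aabbb8yyyyyyyy9bbbbbb85
56ababbyyyy6yyyy9bbbbba75
57bbbbbyyyy7yyyy9bbbbba55
58bbbbbyyyy7yyy9abbbbba55
58bbbbbyyyy7yyy8bbbbbba55
69bbbbacbyy7yyy8abbbbb855
6abbbbbdccyyya979bbbba755
6bbbbbcddcbcccc99bbbba655
7bbbbbcdddcdddda9bbbba555
7bbbbbddddddddd9abbbba555
8bbbbbdcddddddc8bbbbb8555
abbbbbdcdddddcb8bbbba7
[... 1284 characters left out ...]
aaaaaaaaaaaaaaa
99aaaaaaa9yyyyyyyybbaaaaaaaaaaaa
999aaaaa9yyyyyyyyyybbaaaaaaaaaaa
a99999999yyyyyyyyyybbaaaaaaaaaaa
a9999999yyyyyyyyyyybbbbaaaaaaaaa
9998888yyyyyyyyyyybccccbaaaaaaaa
8877767yyyyyyyyyyacddddcbaaaaaaa
76666778yyyyyyyyybcdeeddcbaaaaaa
77788888yyyyyyyyabddeeeddccbaaaa
899aaa989ayyyyyybcdeeeeddddcbaaa
aabbbb989aabyyyabddeeeedeeddbaaa
abbccba99aabbbabcddeeeeeddddbaaa
bbbbcba9aaaabbbcccddeeddddcbaaaa
bbbbcbbaaaaaabbcccddddddccbaaaaa
abbccbbaabaa9abccccddcccccbaaaaa
9abbbbaabbbaa9abbcccccccbbbbaaaa
89abbaaabbbbaa9aabcccccbbbcbaaaa
789aaaabbbccbba9aabccccbbbcbbbbb
6789aabbbccccbba9aabbcccbccbbbbb
66778aabbcccccbbaa9abbccccccbbbb
pred z 53 [[263.64 187.35]]
pred z 45.7 [[262.61 189.54]]
```

The knob's slot and height are identical to the last check, so it was already at a hard stop and my last strokes only slipped. I'll check the screw's depth by triangulating the brass centroids before and after.

```bash
python3 -c "
from arc import *
obs={'before':((244.05,173.71),(261.57,201.13)),'mid-start':None,'now':((255.97,194.61),(262.56,188.47))}
for k,o in obs.items():
  if not o: continue
  for z in (None,):
    f=lambda p:np.r_[proj('top',W((34+66*np.cos(p[0]),66-66*np.sin(p[0]),p[1])))[0]+v[7:9]-o[0],proj('scene',W((34+66*np.cos(p[0]),66-66*np.sin(p[0]),p[1])))[0]+v[9:11]-o[1]]
    s=least_squares(f,[.3 if k=='before' else 1.5,50],x_scale=[.1,5]);print(k,s.x,s.fun.round(2))
  g=lambda p:np.r_[proj('top',W(p))[0]+v[7:9]-o[0],proj('scene',W(p))[0]+v[9:11]-o[1]]
  s=least_squares(g,[50,20,50],x_scale=[10,10,10]);print(' free deck pt',s.x,s.fun.round(2))
"
```

```text
before [ 0.24315622 53.29409316] [ 0.16 -0.26  0.11 -0.05]
 free deck pt [97.40697098 49.9785433  52.86046275] [ 0.18 -0.1   0.17  0.02]
now [ 1.55974714 49.17624612] [ 0.29 -0.24  0.38  0.06]
 free deck pt [34.5805585  -0.21616584 49.04156614] [ 0.35 -0.2   0.33  0.05]
```

Drop 4.1–4.6 mm, slot turned about 2.9 rad and identical at both checks: this fits a screw that started near 1.7 and now sits on its 4.6 end stop, with the absolute height biased by the visible faces. I'll confirm with one torque test.

Emit:
jog_arm([
  [1,-0.6,0,-0.4,0.6],
  [1,-0.55,0,-0.4,0.6],
  [1,-0.5,0,-0.4,0.6],
  [1,-0.4,0,-0.4,0.6],
  [0.8,-0.3,0,-0.3,0.6],
  [0,0,0,0,0.6],
], newtons=40)

```text
clock: 47.5
position: [0.5349, -0.0098, 0.2221]
tool_rot: [-3.141, 0.0, 0.103]
force: [-1.4, 0.3, -0.3]
grip_width: 0.0511
finger_force: 0.0
```

```bash
python3 -c "
from h import *
go([.543,-.0108,.117],.1)"
```

```text
t 47.5 pos [ 0.5349 -0.0098  0.2221] yaw 0.1034 rot [-3.141  0.     0.103] UNITS [0.26 0.06 3.5 ] turn 0.04 w 0.0511 F [-1.4  0.3 -0.3]
```

Emit:
jog_arm([
  [0.26,0.06,0.8,0,0.6],
  [0,0,0.9,0,0.6],
  [0,0,0.9,0,0.6],
  [0,0,0.5,0,0.6],
  [0,0,0.3,0,0.6],
  [0,0,0.1,0,0.5],
  [0,0,0,0,0.3],
  [0,0,0,0,0.1],
  [0,0,0,0,0.1],
  [0,0,0,0,0.1],
])

```text
clock: 48.5
position: [0.5405, -0.0105, 0.1186]
tool_rot: [-3.139, -0.0, 0.103]
force: [-3.9, 14.7, 1.0]
grip_width: 0.026
finger_force: 38.9
```

```bash
cat > st.py <<'E'
from h import *
from workcell import bot
go([.543,-.0108,.117],-.207);s=bot.observe();print(np.round(s['moment'],2),s['joint_efforts'][6],s['finger_force'])
E
python3 st.py
```

```text
t 48.5 pos [ 0.5405 -0.0105  0.1186] yaw 0.1027 rot [-3.139 -0.     0.103] UNITS [0.08 0.02 0.05] turn 3.87 w 0.026 F [-3.9 14.7  1. ]
[ 3.11  1.01 -0.  ] 0.00604396074777469 38.873392939567566
```

Emit:
jog_arm([
  [0,0,0,1,0.1],
  [0,0,0,1,0.1],
  [0,0,0,0,0.1],
  [0,0,0,0,0.1],
])

```text
clock: 48.9
position: [0.5392, -0.0103, 0.1186]
tool_rot: [-3.139, 0.003, -0.057]
force: [-14.2, 14.9, 9.6]
grip_width: 0.0258
finger_force: 39.1
```

```bash
python3 st.py
```

```text
t 48.9 pos [ 0.5392 -0.0103  0.1186] yaw -0.0566 rot [-3.139e+00  3.000e-03 -5.700e-02] UNITS [0.13 0.01 0.05] turn 1.88 w 0.0258 F [-14.2  14.9   9.6]
[3.3  3.21 0.48] -0.6595936417579651 39.124658703804016
```

Emit:
jog_arm([
  [0,0,0,1,0.1],
  [0,0,0,1,0.1],
  [0,0,0,1,0.1],
  [0,0,0,0,0.1],
  [0,0,0,0,0.1],
])

```text
clock: 49.4
position: [0.5416, -0.011, 0.1188]
tool_rot: [-3.139, -0.001, -0.298]
force: [1.1, 11.3, -2.1]
grip_width: 0.0254
finger_force: 42.9
```

```bash
python3 st.py
```

```text
t 49.4 pos [ 0.5416 -0.011   0.1188] yaw -0.2977 rot [-3.139e+00 -1.000e-03 -2.980e-01] UNITS [ 0.04 -0.02  0.06] turn -1.13 w 0.0254 F [ 1.1 11.3 -2.1]
[ 2.28 -0.3  -0.08] -0.07396833971142769 42.92576551437378
```

Emit:
jog_arm([
  [0,0,0,0,0.4],
  [0,0,0,0,0.6],
  [0,0,-0.5,0,0.6],
  [0,0,-1,0,0.6],
  [0,0,-1,0,0.6],
  [0,0,-1,0,0.6],
  [-1,0.3,0,0,0.6],
  [-1,0.5,0,0,0.6],
  [-1,0.8,0,0,0.6],
  [-1,0.8,0,0,0.6],
  [-0.8,0.8,0,0,0.6],
  [0,0,0,0,0.6],
])

```text
clock: 50.6
position: [0.3719, -0.0643, 0.2234]
tool_rot: [-3.141, -0.0, -0.302]
force: [0.4, 0.2, -0.4]
grip_width: 0.0512
finger_force: 0.0
```

```bash
python3 kc.py > kc3.txt; grep centroid kc3.txt; sed -n '/^top/,/^scene/p' kc3.txt | sed -n '/^now/,$p'; python3 - <<'E'
import cv2,numpy as np
# slot direction: darkest weights inside the brass disc (high-pass), before and now
for f,c in(('pics/top0.npz',(243.9,173.3)),('pics/kc_top.png',(255.8,194.2))):
    im=np.load(f)['pixels'] if f.endswith('npz') else cv2.imread(f)[:,:,::-1]
    g=im[...,0].astype(np.float32);x0,y0=int(c[0])-5,int(c[1])-5
    print(f,x0,y0);print(g[y0:y0+12,x0:x0+12].astype(int))
E
```

```text
[9, 5, 9, 10, 62] centroid [244.05 173.71]
[7, 6, 9, 9, 55] centroid [256.07 194.35]
[6, 5, 12, 13, 112] centroid [261.57 201.13]
[7, 9, 12, 12, 96] centroid [262.54 188.6 ]
now
[7, 6, 9, 9, 55] centroid [256.07 194.35]
5556665555555555555555544
5557999876655555555555555
5558bbbaa9988765555555555
5569bbbbbbbaaa99887655555
87789aaabbba99abaaa998876
aaa9a9989998778bbbba9aa96
bbbbbbaa8787y66abba988ba5
bbbbbbbb8yyyyy58bba987ba5
abcbbbbayyyyyyy6abbaa9b95
79aabbb9yyyyyyyy9bbbbba85
56aabbbyyyy7yyyy9bbbbba75
57bbbbbyyyy7yyyy9bbbbba55
57bbbbbyyyy7yyy8abbbbba55
58bbbbbayyy7yyy8bbbbbba55
69bbbbabbyy8yyy8abbbbb855
6abbbbbdccbab9979bbbba755
6bbbbbbddcbccbb99bbbba655
7bbbbbcdddcdddda9bbbba655
7bbbbbddddddddd9abbbb9555
8bbbbbdbddddddc8bbbbb8555
9bbbbbdcdddddbb8bbbba7555
abbbbbdddddddbb8bbbba6555
bbbbbcdddddddda9bbbba6555
ba9abddddddddd9abbbba5555
pred z 53 [[256.09 194.99]]
pred z 45.7 [[256.34 194.21]]
scene before
pics/top0.npz 238 168
[[157 155 156 161 156 142 135 127 127 126 147 165]
 [149 152 151 149 128 116 114 104  95  94 114 158]
 [151 153 149 123 104 122 128  97 103  84  97 137]
 [149 150 
[... 386 characters left out ...]
97  87  90]
 [ 94 136 181 180 179 174 148 114  89  72  81  71]]
pics/kc_top.png 250 189
[[155 151 143 144 153 158 139 114 116 138 180 178]
 [177 169 160 135 125 128 112 104  97 105 162 180]
 [184 185 180 137 112 113 115 101 102  92 129 181]
 [182 179 165 126 158 152 155 143 126 102 102 165]
 [180 178 147 159 183 173 150 177 156 125 119 151]
 [177 177 163 181 176 170 122 176 175 154 112 152]
 [178 180 175 178 180 168 121 175 178 169 128 154]
 [181 177 178 177 179 170 122 179 177 173 143 168]
 [180 174 160 179 179 169 123 179 179 173 140 179]
 [178 173 187 183 177 169 130 179 177 155 133 162]
 [179 183 214 199 193 183 166 182 159 154 123 145]
 [179 191 213 208 205 186 203 199 189 191 153 152]]
```

```bash
python3 - <<'E'
from arc import *
ph=np.radians(np.arange(0,180,1))
def phi(a,z,img_deg):
    c=np.array((34+66*np.cos(a),66-66*np.sin(a),z));best=[]
    for p in ph:
        d=np.array((np.cos(p),-np.sin(p),0))*10;q=proj('top',[W(c-d),W(c+d)]);u=q[1]-q[0]
        best.append((np.degrees(np.arctan2(u[1],u[0]))-img_deg+90)%180-90)
    return np.degrees(ph[np.argmin(np.abs(best))])
for dg in(22,27,32):print('before img',dg,'deck phi',phi(.243,66,dg),'rel arm',phi(.243,66,dg)-np.degrees(.243))
for dg in(87,90,93):print('now img',dg,'deck phi',phi(1.565,60,dg),'rel arm',phi(1.565,60,dg)-np.degrees(1.565))
E
```

```text
before img 22 deck phi 101.0 rel arm 87.07712557832099
before img 27 deck phi 106.0 rel arm 92.07712557832099
before img 32 deck phi 112.0 rel arm 98.07712557832099
now img 87 deck phi 167.0 rel arm 77.33210506202617
now img 90 deck phi 170.0 rel arm 80.33210506202617
now img 93 deck phi 173.0 rel arm 83.33210506202617
```

The slot lies 92° from the arm before and 80° now, unchanged over three checks with further turning in between. This fits a slot that lies along the arm at screw 0, a start near 1.6 rad and the end stop at 4.6 rad (83.6°). So the screw is at its stop, and the gripper is clear and open.

```bash
python3 -c "
from workcell import bot
s=bot.observe();print(s['clock'],s['force'],s['finger_force'])
print(bot.job_done())"
```

```text
50.7 [ 0.51569943 -0.24159776 -0.09518379] 0.0
the job is handed in; nothing more can be done
None
```

I handed the job in at 50.7 s with the plate seated on its posts, the clamp arm at its stop and the gripper open and clear; the hand-in gave no verdict. That the screw is tight at its end stop is inferred from the knob's slot not moving under further turning, as its contact force was never measured and its measured height read about 3 mm above the end-stop height.

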